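Empty the bead cup and put it upside down on the drying peg

TASK

Pick the blue cup out of its wire cradle, tip its five beads straight from the cup into the white bowl, then lower the empty cup upside down over the peg of the free drying stand without dropping it, until its rim sits flat on the stand's disc, and let go. Leave the bowl about where it stands, and leave the green cup, the jar and the marker alone.

Things in the scene. Friction and masses are not known exactly. Their poses are not given: they have to be found in the camera images.
- cup: Straight round blue plastic cup: outer diameter 60 mm, 100 mm long, wall 3 mm, bottom 4 mm thick, 60 g. Origin: centre of the outside of its closed bottom; its z axis runs along the cup from bottom to mouth. It starts lying in the wire cradle, bottom towards the robot, mouth outwards and 10 degrees above level, five beads inside.
- cup_rim (a point): Centre of the blue cup's mouth, 100 mm from its origin along the cup's axis.
- cradle: Fixed sloping cradle: wooden foot 130 x 75 x 12 mm (origin under its centre, z up, x to the cup's mouth side), two 8 mm wire rails 36 mm apart under the cup and a low wire stop behind its bottom. All stays over 16 mm below the cup's axis; the cup lifts straight up and its sides are free. The cup's axis is 65 mm above the table at its bottom, 82 mm at its mouth.
- bowl: Loose white bowl, 140 mm wide at the rim, 55 mm high, 4 mm wall, inner floor 5 mm above the table, 0.4 kg. Origin under its centre, z up.
- free_stand: The empty drying stand, fixed: wooden disc 110 mm across, 12 mm thick, with a grey upright peg at its centre. Peg: collar 44 mm across up to 22 mm above the table, coned to 18 mm across at 40 mm, then a post 18 to 16 mm across, tip 85 mm above the table. A cup fully home covers the peg, rim flat on the disc. Origin under its centre, z up.
- free_stand_seat (a point): Centre of the disc's upper face on the free stand, 12 mm above the table, on the peg's axis.
- used_stand: A second stand of the same shape and size, fixed, with the green cup already on its peg. Origin under its centre, z up. It, the free stand and the bowl trade places from start to start.
- other_cup: Green plastic cup of the same size as the blue one, upside down on the second stand, loose; origin at the centre of its outer bottom (now on top, 112 mm above the table), z towards its mouth.
- jar: Closed clear jar with a black cap, 64 mm across, 85 mm high, loose; origin under its centre.
- marker: Blue marker with a black cap, 144 mm long, 17 mm thick, lying loose; origin under the blue barrel's middle, x along it.
- bead0: Yellow cube bead of 14 mm, 10 g, origin at its centre; one of the five loose in the blue cup.
- bead1: Red cube bead of 14 mm, 10 g, origin at its centre; one of the five loose in the blue cup.
- bead2: Green cube bead of 14 mm, 10 g, origin at its centre; one of the five loose in the blue cup.
- bead3: Orange cube bead of 14 mm, 10 g, origin at its centre; one of the five loose in the blue cup.
- bead4: White cube bead of 14 mm, 10 g, origin at its centre; one of the five loose in the blue cup.
Mind the look-alikes: they are no part of the job. Several things have the shape of the bowl; the one meant has the colours described above. What is shaped like the free_stand but pink is not meant.

How it is judged:
On the way, in this order (a step that is already met when the one before it is completed fails the run):
1. All five beads lie in the bowl while the blue cup is still over it, mouth down (horizontal distance between each of bead0, bead1, bead2, bead3, bead4 and bowl below 0.062 m and z of each of bead0, bead1, bead2, bead3, bead4 in the frame of bowl below 0.055 m and horizontal distance between cup_rim and bowl below 0.09 m and angle between cup's own z axis and vertical above 1.65 rad), for 0.1 s.
2. The blue cup is upside down over the free peg with its rim on the disc (horizontal distance between cup_rim and free_stand_seat below 0.01 m and z of cup_rim in the frame of free_stand_seat below 0.004 m and angle between cup's own z axis and vertical above 3.05 rad), for 0.2 s.
At the end, for the whole second after the job is handed in: The blue cup stands upside down over the free stand's peg, rim centre within 10 mm of the peg's axis and within 4 mm of the disc, upright within 0.09 rad and at rest; all five beads lie at rest in the bowl, which stands level (all of step 2 and horizontal distance between each of bead0, bead1, bead2, bead3, bead4 and bowl below 0.062 m and z of each of bead0, bead1, bead2, bead3, bead4 in the frame of bowl below 0.055 m and angle between bowl's own z axis and vertical below 0.1 rad and linear speed of cup below 0.02 m/s and linear speed of each of bead0, bead1, bead2, bead3, bead4 below 0.03 m/s); the robot touches nothing.
It fails at once if The green cup, jar or marker is moved more than 30 mm (distance of any of other_cup, jar, marker from where it was at the start of the episode above 0.03 m).
It fails at once if The bowl is pushed more than 50 mm (distance of bowl from where it was at the start of the episode above 0.05 m).
It fails at once if The blue cup is dropped onto the free peg (falls faster than 0.55 m/s out of the fingers) (horizontal distance between cup_rim and free_stand_seat below 0.04 m and z of cup_rim in the frame of free_stand_seat below 0.15 m and linear speed of cup above 0.55 m/s and contact force between the fingers and cup below 0.1 N).
It also fails if it takes over 64 s, if anything falls off the work surface, if the arm or the gripper's body presses on something with over 40 N, if the wrist force passes 120 N, or if a joint passes its speed limit or range.

ROBOT

A 7-joint arm with a two-finger parallel gripper is mounted at the origin on the work surface. World frame = base frame: x ahead of the robot, y to its left, z up, the work surface at z = 0. Lengths are in m, angles in rad, forces in N, time in s.
With the tool pointing down it reaches from about 0.425 to 0.95 m from the base axis. Payload 4.7 kg.
Tool frame: the origin (TCP) lies on the mounting face of the last link; the fingertips stand 173 mm ahead of it and the grasp point (between the pads) lies r.grasp_offset ahead of it (r.grasp_offset is the distance from the TCP to the grasp point, in m); x points along the fingers, y is the direction in which the jaws open and shut, and the axes are right-handed (so a half turn about x gives the same grasp; the last joint's range is limited). The gripper opens to 85 mm and grips with 20 to 120 N. Pads are 22 mm wide; open, the fingers measure 114 mm over their backs; the gripper's body (76 mm by 85 mm) begins 54 mm behind the grasp point. The pads swing forward as they close: fully open they stand 13 mm farther back than shut.
Start: joints at [1.13, 0.469, -0.049, 1.532, 0.024, 1.141, -0.082], TCP at [0.27, -0.619, 0.405] pointing down, gripper open.
Joint ranges: [-2.59, 2.59], [-0.33, 1.99], [-1.39, 1.29], [0.1, 2.45], [-1.04, 4.18], [0.21, 1.99], [-2.66, 2.66]. Speed limits (rad/s): [2.57, 2.57, 3.14, 3.14, 3.14, 3.14, 3.14].

INTERFACE

Orientations are given as a rotation vector (axis times angle).
In Python, from plant import r gives the robot as it stands. The module is installed in compiled form; this text tells all that it offers.
- The arm moves only by the shell command python3 -m crank 'ROWS' [OPENING] [FORCE]. ROWS is JSON, a list of rows, each a list of 4 numbers: the shift along the world's x, y, z in cm, then the turn about the world's z in rad. A call has exactly 8 rows; each row shifts and turns the commanded pose from where the row before left it; what a row does not reach is not made up. A row lasts 1/8 s, in which the tool goes at most 62.5 mm and 10.7 degrees, less where a joint would pass 70% of its speed; a pose out of reach is approached as far as the arm can. A call is refused whole if a number of a shift passes 6.25 or a number of a turn 0.188, either way. A call with a gripper value outside its range is refused whole. OPENING is the opening in per cent of the stroke, from 0 (shut) to 100 (fully open), set as the call begins (- or left out, the last holds). The fingers move at their own pace and stop on an object; FORCE is the grip in N (left out, the last holds). Time passes only in rows, so rows that do not move let the fingers close, or fill a call up. It gives the time, the measured TCP pose, the force and the opening at its end, in the units of the state.
- r.read_state(): the state, without advancing time (a new reading comes with each control period).
- r.grab_frame(name): name is "scene" or "top" or "wrist"; returns a dict with "image" (384x512x3 uint8, red, green, blue), "camera_matrix" (3x3 intrinsics, pixels), "rvec" (rotation vector, rad) and "tvec" (3), from world to camera coordinates, as OpenCV has them; the wrist camera has in their place "T_tool_cam" (4x4, takes a point from camera to tool coordinates, whose origin is the TCP and whose axes are the tool frame's). Camera axes: x right, y down, z forward; pixel columns grow to the right and rows downward; lengths in m; the calibration is good to about 2 mm. A picture is of the moment at which its call begins: read the wrist's pose just before it. There is no depth.
- r.close_job(): hands the job in, once; it reports no verdict.
Trained networks look in the newest picture that a camera, given by its name, has taken for a name from the list of things; names that differ only in an ending like _2 or _b are one class to them, and where a whole thing is asked for, a point or a joint stands for the part that bears it (a point fixed in the world has none). Each returns a list of dicts, best first, with "confidence" (0 to 1); they miss things now and then, are a little off and sometimes report something else, mostly with a low value. They report only what shows in the picture. A call takes as long as a camera call. They do not tell look-alikes from the thing itself.
- r.spot_in(camera, label): "location" ([column, row] as shares, 0 to 1, of the picture: columns of its width, rows of its height, amid what is visible of it).
- r.tip_of(camera, label): "location" ([column, row] as shares, 0 to 1, of the picture: columns of its width, rows of its height: a listed point, or the origin of a listed thing).
The state is a dict: "t": time; "qpos": joint angles; "qvel": joint speeds; "joint_efforts": joint torques, N m; "eef_pos": TCP position; "tcp_rot": TCP orientation; "contact_force": force on the tool from outside, world axes, zero at the start; "ft_torque": the same for the moment, N m; "gripper_width": finger opening in m.
Only numpy, scipy, OpenCV 4.12 (cv2) and the standard library are available. Lean on these libraries where they do the work, as an engineer would, in place of code of your own. Each camera call takes 0.05 s, during which the arm holds its last target.

## Working session

There is one attempt and no reset: what is moved stays moved. The work goes in short steps, Python scripts to look and compute and a shell command to move; the robot and the scene stay as the last step left them, time stands still between calls to the robot, and variables do not carry over. Pictures are saved under pics/ and viewed, and the job is handed in when it is done.

```bash
ls; mkdir -p pics
python3 - <<'E'
from plant import r
import cv2
s=r.read_state()
for k,v in s.items(): print(k,v)
print(r.grasp_offset)
for n in ["scene","top","wrist"]:
    f=r.grab_frame(n)
    cv2.imwrite(f"pics/{n}0.png",f["image"][:,:,::-1])
    print(n,{k:v for k,v in f.items() if k!="image"})
    for l in ["cup","cup_rim","cradle","bowl","free_stand","used_stand","other_cup"]:
        for fn in ("tip_of",):
            try: print(n,l,[(d["location"],round(d["confidence"],2)) for d in getattr(r,fn)(n,l)][:4])
            except Exception as e: print(n,l,e)
print(r.read_state()["t"])
E
```

```text
pics
t 0.0
qpos [ 1.13009328  0.4694153  -0.04857869  1.53371351  0.02411652  1.14100818
 -0.08230672]
qvel [ 8.58927931e-04 -1.17567985e-03  3.32042759e-04  8.73826643e-05
  6.22019561e-04 -2.60272295e-05  4.73345825e-04]
joint_efforts [ 1.82341428e-04 -5.10306752e+01 -4.60845768e-02 -2.37707055e+01
  1.08667769e-02  7.67173333e-03  7.81804829e-06]
eef_pos [ 0.27008491 -0.61832935  0.40367038]
tcp_rot [ 1.99487271  0.41870699 -1.99587907]
contact_force [ 0.0288868  -0.39192812 -0.33614022]
ft_torque [ 0.0078245  -0.03995413 -0.03460588]
gripper_width 0.08554993945839756
0.1547
scene {'camera_matrix': array([[353.24904357,   0.        , 259.49436289],
       [  0.        , 353.24904357, 190.56034332],
       [  0.        ,   0.        ,   1.        ]]), 'rvec': array([ 2.1603848 ,  1.024909  , -0.42279354]), 'tvec': array([-0.40328572, -0.26672523,  1.46310096])}
scene cup [([0.3152, 0.6049], 0.71)]
scene cup_rim [([0.2936, 0.6734], 0.83)]
scene cradle [([0.3135, 0.6719], 0.6)]
scene bowl [([0.6254, 0.4453], 0.67), ([0.7139, 0.5128], 0.63), ([0.3033, 0.6672], 0.22)]
scene free_stand 
[... 732 characters left out ...]
]
top other_cup [([0.5377, 0.4435], 0.77)]
wrist {'camera_matrix': array([[274.30459566,   0.        , 253.63176821],
       [  0.        , 274.30459566, 194.49460943],
       [  0.        ,   0.        ,   1.        ]]), 'T_tool_cam': array([[ 6.70560438e-04, -3.08949275e-01,  9.51078281e-01,
         3.04821044e-02],
       [ 9.99999771e-01,  1.16662934e-04, -6.67155763e-04,
        -3.01220155e-04],
       [ 9.51617067e-05,  9.51078510e-01,  3.08949282e-01,
        -8.00665206e-02],
       [ 0.00000000e+00,  0.00000000e+00,  0.00000000e+00,
         1.00000000e+00]])}
wrist cup []
wrist cup_rim []
wrist cradle []
wrist bowl []
wrist free_stand []
wrist used_stand []
wrist other_cup []
1.2
```

View pics/scene0.png

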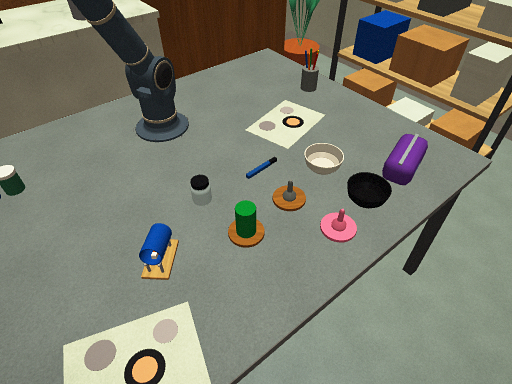

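View pics/top0.png

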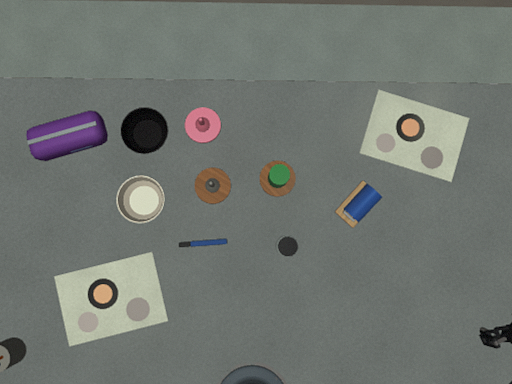

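```bash
cat > h.py <<'E'
import numpy as np,cv2
from scipy.spatial.transform import Rotation as R
TOP=(np.array([[492.80686712,0,261.09163246],[0,492.80686712,191.88414718],[0,0,1]]),np.array([2.19717309,-2.18367386,0.11879305]),np.array([-0.02934292,0.61709237,1.44896938]))
SC=(np.array([[353.24904357,0,259.49436289],[0,353.24904357,190.56034332],[0,0,1]]),np.array([2.1603848,1.024909,-0.42279354]),np.array([-0.40328572,-0.26672523,1.46310096]))
def ray(cam,px):
    K,rv,t=cam; M=R.from_rotvec(rv).as_matrix()
    d=M.T@np.linalg.solve(K,[px[0],px[1],1]); return -M.T@t,d
def atz(cam,px,z):
    o,d=ray(cam,px); return o+d*(z-o[2])/d[2]
def proj(cam,P):
    K,rv,t=cam; return cv2.projectPoints(np.array(P,float).reshape(-1,3),rv,t,K,None)[0].reshape(-1,2)
E
python3 - <<'E'
from h import *
S=np.array([512,384])
print("camTop",ray(TOP,(256,192))[0],"camSc",ray(SC,(256,192))[0])
def p(n,cam,l,z): print(n,atz(cam,np.array(l)*S,z).round(4))
p("cup",TOP,[.684,.5604],.065);p("rim",TOP,[.7342,.4943],.082)
p("cup",SC,[.3152,.6049],.065);p("rim",SC,[.2936,.6734],.082)
for l in ([.2826,.5281],[.2896,.3487]): p("bowlT",TOP,l,0)
for l in ([.6254,.4453],[.7139,.5128]): p("bowlS",SC,l,0)
for l in ([.4174,.4836],[.3951,.3305]): p("fsT",TOP,l,0)
p("fsS",SC,[.6619,.5862],0)
p("usedT",TOP,[.5391,.4628],0);p("usedS",SC,[.4857,.6034],0)
p("crT",TOP,[.6926,.5336],0);p("crS",SC,[.3135,.6719],0)
s=R.from_rotvec([1.99487271,0.41870699,-1.99587907]).as_matrix();print(s.round(4))
E
```

```text
camTop [0.49398078 0.01060814 1.49567601] camSc [ 1.20326985 -0.46928852  0.84044994]
cup [ 0.5477 -0.2849  0.065 ]
rim [ 0.621  -0.3569  0.082 ]
cup [ 0.554  -0.2863  0.065 ]
rim [ 0.627  -0.3532  0.082 ]
bowlT [0.5838 0.3256 0.    ]
bowlT [0.795  0.3199 0.    ]
bowlS [0.608  0.3049 0.    ]
bowlS [0.7937 0.3274 0.    ]
fsT [0.6373 0.1181 0.    ]
fsT [0.8184 0.1555 0.    ]
fsS [0.8194 0.1664 0.    ]
usedT [ 0.6632 -0.0716  0.    ]
usedS [ 0.6642 -0.0653  0.    ]
crT [ 0.5816 -0.3121  0.    ]
crS [ 0.5812 -0.3174  0.    ]
[[-9.000e-04  4.003e-01 -9.164e-01]
 [ 1.800e-03 -9.164e-01 -4.003e-01]
 [-1.000e+00 -2.000e-03  1.000e-04]]
```

```bash
python3 -m crank '[[6,-1,0,0],[6,-1,0,0],[6,-1,0,0],[6,-1,0,0],[6,-1,0,0],[6,-1,0,0],[6,-1,0,0],[6,-1,0,0]]' 100 20
python3 - <<'E'
from plant import r
from h import *
s=r.read_state();print(s["t"],s["qpos"].round(3) if hasattr(s["qpos"],"round") else s["qpos"]);print(R.from_rotvec(s["tcp_rot"]).as_matrix().round(3))
E
python3 - <<'E'
import cv2
im=cv2.imread('pics/scene0.png')[210:290,120:200]
cv2.imwrite('pics/cupzoom.png',cv2.resize(im,None,fx=7,fy=7,interpolation=cv2.INTER_CUBIC))
E
```

```text
t: 2.2
eef_pos: [0.6936, -0.6892, 0.3998]
tcp_rot: [2.021, 0.395, -1.983]
contact_force: [-2.1, -4.8, -0.3]
gripper_width: 0.0855
2.2 [ 0.723  1.212  0.25   0.156 -0.251  1.763 -0.416]
[[ 0.02   0.385 -0.923]
 [-0.002 -0.923 -0.385]
 [-1.     0.01  -0.017]]
```

View pics/cupzoom.png

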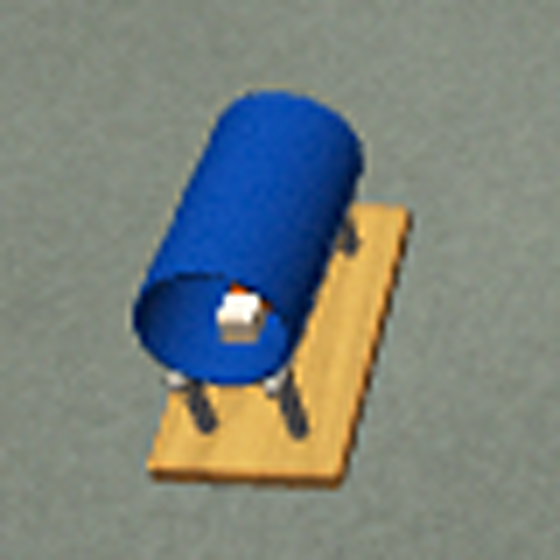

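```bash
python3 -m crank '[[6,-4,0,0],[6,-4,0,0],[6,-4,0,0],[6,-4,0,0],[6,-4,0,0],[6,-4,0,0],[0,0,0,0],[0,0,0,0]]' 100 20
python3 - <<'E'
from plant import r
from h import *
s=r.read_state();print(s["t"],s["qpos"].round(3) if hasattr(s["qpos"],"round") else s["qpos"]);print(R.from_rotvec(s["tcp_rot"]).as_matrix().round(4))
E
```

```text
t: 3.2
eef_pos: [0.7645, -0.6851, 0.3323]
tcp_rot: [2.066, 0.198, -1.792]
contact_force: [0.9, -0.3, -0.0]
gripper_width: 0.0852
3.2 [ 0.655  1.34   1.055  0.101 -1.041  1.523 -0.441]
[[ 0.1694  0.3585 -0.918 ]
 [-0.1493 -0.9114 -0.3835]
 [-0.9742  0.202  -0.1009]]
```

```bash
python3 -m crank '[[-3,4,0,0],[-3,4,0,0],[-3,4,0,0],[-3,4,0,0],[-3,4,0,0],[-2,4,0,0],[-1,4,0,0],[0,4,0,0]]' 100 20
python3 - <<'E'
from plant import r
from h import *
s=r.read_state();print(s["t"],s["qpos"].round(3) if hasattr(s["qpos"],"round") else s["qpos"]);print(R.from_rotvec(s["tcp_rot"]).as_matrix().round(4))
E
```

```text
t: 4.2
eef_pos: [0.6161, -0.4027, 0.3381]
tcp_rot: [2.073, 0.19, -1.786]
contact_force: [0.7, 0.4, 0.2]
gripper_width: 0.0855
4.2 [-0.142  0.872  1.171  1.568 -0.946  1.061  0.018]
[[ 0.1762  0.3538 -0.9186]
 [-0.1525 -0.9121 -0.3805]
 [-0.9725  0.2072 -0.1067]]
```

```bash
cat > kin.py <<'E'
import numpy as np, itertools
from scipy.spatial.transform import Rotation as R
from scipy.optimize import least_squares
D=[([1.13009328,0.4694153,-0.04857869,1.53371351,0.02411652,1.14100818,-0.08230672],[0.27008491,-0.61832935,0.40367038],[1.99487271,0.41870699,-1.99587907]),
([0.723,1.212,0.25,0.156,-0.251,1.763,-0.416],[0.6936,-0.6892,0.3998],[2.021,0.395,-1.983]),
([0.655,1.34,1.055,0.101,-1.041,1.523,-0.441],[0.7645,-0.6851,0.3323],[2.066,0.198,-1.792]),
([-0.142,0.872,1.171,1.568,-0.946,1.061,0.018],[0.6161,-0.4027,0.3381],[2.073,0.19,-1.786])]
Z=lambda a:R.from_euler('z',a).as_matrix()
Y=lambda a:R.from_euler('y',a).as_matrix()
def mats(q,s):
    A=Z(s[0]*q[0])@Y(q[1]); B=A@Z(s[1]*q[2])@Y(q[3]); C=B@Z(s[2]*q[4])@Y(q[5]); E=C@Z(s[3]*q[6]); return A,B,C,E
if __name__=="__main__":
  for s in itertools.product([1,-1],repeat=4):
    Cs=[mats(q,s)[3].T@R.from_rotvec(w).as_matrix() for q,p,w in D]
    M=R.from_matrix(Cs); e=(M*M.mean().inv()).magnitude().max()
    # positions
    rows=[];b=[]
    for q,p,w in D:
        A,B,C,E=mats(q,s); Z0=Z(s[0]*q[0])
        # h, L1,L2,L3, lateral offsets (y) in shoulder/elbow/wrist,x offsets
        rows.append(np.c_[[0,0,1],A[:,2],B[:,2],C[:,2]]);b.append(p)
    x,res,_,_=np.linalg.lstsq(np.vstack(rows),np.hstack(b),rcond=None)
    if e<0.3: print(s,e.round(4),x.round(4),(np.vstack(rows)@x-np.hstack(b)).round(4),M.mean().as_matrix().round(3).tolist())
E
python3 kin.py
```

```text
(1, 1, 1, 1) 0.1569 [ 1.6164  0.3734 -0.4674  1.504 ] [-0.4007  0.3947  0.2374 -0.7335  0.6076 -0.2522 -0.5602  0.8206 -0.1793
 -0.2469  0.1813  0.1941] [[0.139, 0.687, 0.714], [-0.059, -0.714, 0.698], [0.989, -0.139, -0.059]]
(-1, -1, -1, -1) 0.0008 [0.3081 0.5325 0.4804 0.1841] [ 0.0394  0.0167 -0.0057  0.0238  0.0343  0.0102  0.0254  0.0215  0.0044
  0.0025  0.0116 -0.0088] [[-0.0, -1.0, 0.0], [0.0, -0.0, -1.0], [1.0, -0.0, 0.0]]
```

Run:
```python
from kin import *
s=(-1,-1,-1,-1)
def fit(cols):
    rows=[];b=[]
    for q,p,w in D:
        A,B,C,E=mats(q,s); Z0=Z(-q[0])
        A3=A@Z(-q[2]);B5=B@Z(-q[4])
        d=dict(h=[0,0,1],L1=A[:,2],L2=B[:,2],L3=C[:,2],y0=Z0[:,1],y1=A3[:,1],y2=B5[:,1],x0=Z0[:,0],x1=A3[:,0],x1b=B[:,0],x2=B5[:,0],x3=C[:,0],bx=[1,0,0],by=[0,1,0])
        rows.append(np.c_[tuple(d[c] for c in cols)]);b.append(p)
    x=np.linalg.lstsq(np.vstack(rows),np.hstack(b),rcond=None)[0]
    print(dict(zip(cols,x.round(4))),np.abs(np.vstack(rows)@x-np.hstack(b)).max().round(4))
base=["h","L1","L2","L3"]
for extra in (["y0","y1","y2"],["x0"],["x1"],["x1b"],["x2"],["x3"],["bx","by"],["x1","x1b"],["x1","x1b","x3"],["x1","x3"],["x1b","x3"]): fit(base+extra)
```

```text
{'h': np.float64(0.238), 'L1': np.float64(0.554), 'L2': np.float64(0.4669), 'L3': np.float64(0.1325), 'y0': np.float64(-0.0265), 'y1': np.float64(-0.0153), 'y2': np.float64(-0.0002)} 0.0002
{'h': np.float64(0.2807), 'L1': np.float64(0.5533), 'L2': np.float64(0.4891), 'L3': np.float64(0.1667), 'x0': np.float64(-0.0233)} 0.0373
{'h': np.float64(0.3105), 'L1': np.float64(0.5336), 'L2': np.float64(0.4659), 'L3': np.float64(0.1726), 'x1': np.float64(0.029)} 0.0457
{'h': np.float64(0.3402), 'L1': np.float64(0.5406), 'L2': np.float64(0.476), 'L3': np.float64(0.1997), 'x1b': np.float64(0.0284)} 0.034
{'h': np.float64(0.3022), 'L1': np.float64(0.5339), 'L2': np.float64(0.4791), 'L3': np.float64(0.1844), 'x2': np.float64(-0.0056)} 0.0403
{'h': np.float64(0.3059), 'L1': np.float64(0.5253), 'L2': np.float64(0.4504), 'L3': np.float64(0.1844), 'x3': np.float64(-0.0355)} 0.042
{'h': np.float64(0.3288), 'L1': np.float64(0.5554), 'L2': np.float64(0.4676), 'L3': np.float64(0.2184), 'bx': np.float64(-0.0326), 'by': np.float64(-0.0194)} 0.0116
{'h': np.float64(0.333), 'L1': np.float64(0.5391), 'L2': np.float64(0.4659), 'L3': np.float64(0.1863), 'x1': np.float64(0.0226), 'x1b': np.float64(0.0204)} 0.0405
{'h': np.float64(0.3351), 'L1': np.float64(0.5446), 'L2': np.float64(0.4843), 'L3': np.float64(0.1836), 'x1': np.float64(0.0288), 'x1b': np.float64(0.0204), 'x3': np.float64(0.0254)} 0.04
{'h': np.float64(0.3126), 'L1': np.float64(0.539), 'L2': np.float64(0.4841), 'L3': np.float64(0.1699), 'x1': np.float64(0.0352), 'x3': np.float64(0.0252)} 0.0452
{'h': np.float64(0.3368), 'L1': np.float64(0.5358), 'L2': np.float64(0.4586), 'L3': np.float64(0.1989), 'x1b': np.float64(0.0266), 'x3': np.float64(-0.0209)} 0.0359
```

```bash
cat > sim.py <<'E'
from kin import *
LO=np.array([-2.59,-.33,-1.39,.1,-1.04,.21,-2.66]);HI=np.array([2.59,1.99,1.29,2.45,4.18,1.99,2.66])
VM=np.array([2.57,2.57,3.14,3.14,3.14,3.14,3.14])*.7/8
CC=np.array([[0,-1,0],[0,0,-1],[1,0,0]],float)
def fk(q):
    A,B,C,E=mats(q,(-1,)*4); Z0=Z(-q[0]);A3=A@Z(-q[2])
    return np.array([0,0,.238])+.554*A[:,2]+.4669*B[:,2]+.1325*C[:,2]-.0265*Z0[:,1]-.0153*A3[:,1],E@CC
def jac(q):
    J=np.zeros((6,7));p0,R0=fk(q)
    for i in range(7):
        d=np.array(q,float);d[i]+=1e-6;p,M=fk(d)
        J[:3,i]=(p-p0)/1e-6;J[3:,i]=R.from_matrix(M@R0.T).as_rotvec()/1e-6
    return J
def step(q,row,cmd,it=30,lam=.02,wr=1.0,speed=True,clampmode="clip"):
    p,M=cmd; pt=p+np.array(row[:3])/100; Mt=Z(row[3])@M
    x=np.array(q,float)
    W=np.array([1,1,1,wr,wr,wr])
    for k in range(it):
        pc,Mc=fk(x); e=np.r_[pt-pc,R.from_matrix(Mt@Mc.T).as_rotvec()]*W
        J=jac(x)*W[:,None]
        dq=J.T@np.linalg.solve(J@J.T+lam**2*np.eye(6),e)
        x=np.clip(x+dq,LO,HI)
        if speed: x=np.clip(x,q-VM,q+VM)
    return x
def run(q,rows,cmd=None,**k):
    out=[]
    for r_ in rows:
        c=fk(q); q=step(q,r_,c,**k)
    return q
E
python3 - <<'E'
from sim import *
q0=np.array(D[0][0])
c1=[[6,-1,0,0]]*8; c2=[[6,-4,0,0]]*6+[[0]*4]*2; c3=[[-3,4,0,0]]*5+[[-2,4,0,0],[-1,4,0,0],[0,4,0,0]]
for wr in (1,.5,.2):
  for lam in (.01,.05,.1):
    for it in (5,30):
      q=run(q0,c1,wr=wr,lam=lam,it=it); q2=run(D[1][0],c2,wr=wr,lam=lam,it=it); q3=run(D[2][0],c3,wr=wr,lam=lam,it=it)
      print(wr,lam,it,q.round(2),q2.round(2),q3.round(2))
print([d[0] for d in D[1:]])
E
```

```text
1 0.01 5 [ 0.75  1.4   0.13  0.1  -0.17  1.99 -0.52] [ 1.67  1.99  0.09  0.1  -1.04  1.99 -2.06] [-0.39  0.66  1.21  1.45 -0.72  0.85  0.01]
1 0.01 30 [ 0.82  1.4   0.31  0.1  -0.34  1.99 -0.62] [ 1.55  1.99  0.33  0.1  -1.04  1.99 -2.06] [-0.29  0.58  0.96  1.45 -0.53  0.79 -0.12]
1 0.05 5 [ 0.71  1.39  0.02  0.1  -0.03  1.99 -0.45] [ 0.93  1.99  0.43  0.1  -0.67  1.99 -1.14] [-0.37  0.75  1.25  1.47 -0.84  0.96  0.07]
1 0.05 30 [ 0.72  1.39  0.23  0.1  -0.24  1.98 -0.47] [ 1.11  1.88  0.7   0.1  -1.04  1.99 -1.48] [-0.32  0.61  1.04  1.46 -0.59  0.84 -0.11]
1 0.1 5 [ 0.71  1.3  -0.    0.1   0.    1.88 -0.45] [ 0.74  1.6   0.31  0.1  -0.4   1.99 -0.66] [-0.29  0.82  1.22  1.51 -0.9   1.03  0.03]
1 0.1 30 [ 0.71  1.3   0.08  0.1  -0.08  1.87 -0.45] [ 0.78  1.57  0.69  0.1  -0.81  1.99 -0.73] [-0.29  0.77  1.15  1.5  -0.82  0.98 -0.02]
0.5 0.01 5 [ 0.75  1.4   0.13  0.1  -0.17  1.99 -0.52] [ 1.67  1.99  0.09  0.1  -1.04  1.99 -2.06] [-0.39  0.66  1.21  1.45 -0.72  0.85  0.01]
0.5 0.01 30 [ 0.82  1.4   0.31  0.1  -0.34  1.99 -0.62] [ 1.55  1.99  0.34  0.1  -1.04  1.99 -2.06] [-0.29  0.
[... 922 characters left out ...]
  0.1  -0.02  1.9  -0.45] [ 0.9   1.95  0.42  0.1  -0.59  1.99 -1.02] [-0.36  0.78  1.25  1.48 -0.85  1.02  0.06]
0.2 0.05 30 [ 0.72  1.36  0.19  0.1  -0.19  1.89 -0.46] [ 1.05  1.75  0.93  0.1  -1.04  1.64 -1.2 ] [-0.33  0.65  1.1   1.46 -0.66  0.92 -0.08]
0.2 0.1 5 [ 0.71  1.28 -0.01  0.1   0.01  1.76 -0.45] [ 0.73  1.56  0.35  0.1  -0.31  1.15 -0.6 ] [-0.25  0.86  1.23  1.52 -0.9   1.14  0.01]
0.2 0.1 30 [ 0.71  1.29  0.06  0.1  -0.06  1.77 -0.45] [ 0.75  1.54  0.66  0.1  -0.62  1.09 -0.63] [-0.27  0.8   1.18  1.51 -0.84  1.07 -0.01]
[[0.723, 1.212, 0.25, 0.156, -0.251, 1.763, -0.416], [0.655, 1.34, 1.055, 0.101, -1.041, 1.523, -0.441], [-0.142, 0.872, 1.171, 1.568, -0.946, 1.061, 0.018]]
```

Run:
```python
from sim import *
q0=np.array(D[3][0])
for lam in (.03,.1):
  for it in (1,5,30):
    q=q0.copy()
    for c in ([[-4.7,3.1,0,.0175]]*8,[[-1,.7,0,0]]*8,[[-1,.7,0,0]]*8):
      q=run(q,c,lam=lam,it=it,wr=.5); p,M=fk(q); print(lam,it,q.round(2),p.round(3),M[:,0].round(3),M[:,1].round(3))
```

```text
0.03 1 [-1.07  0.27  1.29  2.45 -0.69  0.6   0.18] [ 0.353 -0.038  0.277] [ 0.144  0.08  -0.986] [ 0.826 -0.559  0.076]
0.03 1 [-1.57  0.14  1.29  2.45 -0.53  0.47 -0.12] [0.342 0.117 0.293] [ 0.191  0.16  -0.968] [ 0.951 -0.276  0.142]
0.03 1 [-2.04  0.1   1.29  2.45 -0.38  0.38 -0.49] [0.269 0.252 0.299] [ 0.191  0.24  -0.952] [ 0.981 -0.076  0.178]
0.03 5 [-0.72 -0.18  0.97  2.45  0.14  0.54 -0.7 ] [ 0.309 -0.134  0.329] [ 0.266  0.007 -0.964] [ 0.634 -0.754  0.17 ]
0.03 5 [-0.48 -0.33  0.53  2.45  0.31  0.62 -1.04] [ 0.29  -0.093  0.379] [ 0.367 -0.034 -0.929] [ 0.593 -0.762  0.262]
0.03 5 [-0.37 -0.33  0.2   2.45  0.32  0.72 -1.26] [ 0.276 -0.029  0.391] [ 0.333 -0.09  -0.939] [ 0.593 -0.754  0.282]
0.03 30 [-0.46 -0.27  0.77  2.45  0.21  0.59 -0.85] [ 0.278 -0.161  0.353] [ 0.303 -0.031 -0.953] [ 0.497 -0.848  0.186]
0.03 30 [-0.01 -0.33  0.25  2.45  0.11  0.65 -0.87] [ 0.254 -0.123  0.39 ] [ 0.351 -0.074 -0.933] [ 0.47  -0.848  0.244]
0.03 30 [ 0.3  -0.33 -0.11  2.45 -0.04  0.73 -0.81] [ 0.243 -0.082  0.392] [ 0.282 -0.063 -0.957] [ 0.485 -0.851  0.199]
0.1 1 [-0.82  0.35  1.2
[... 347 characters left out ...]
04  1.29  2.45 -0.17  0.44 -0.41] [ 0.346 -0.094  0.301] [ 0.247 -0.027 -0.969] [ 0.681 -0.707  0.193]
0.1 5 [-1.08 -0.05  1.14  2.45  0.14  0.33 -0.83] [ 0.364 -0.059  0.315] [ 0.372 -0.026 -0.928] [ 0.657 -0.699  0.283]
0.1 5 [-0.85 -0.17  0.68  2.45  0.53  0.38 -1.38] [ 0.355 -0.011  0.351] [ 0.474 -0.008 -0.88 ] [ 0.621 -0.706  0.341]
0.1 30 [-0.4  -0.2   0.76  2.45  0.23  0.56 -0.86] [ 0.281 -0.17   0.343] [ 0.271 -0.086 -0.959] [ 0.473 -0.855  0.21 ]
0.1 30 [-0.08 -0.33  0.32  2.45  0.24  0.64 -0.99] [ 0.256 -0.135  0.389] [ 0.346 -0.128 -0.929] [ 0.437 -0.855  0.28 ]
0.1 30 [ 0.25 -0.33 -0.06  2.45  0.08  0.71 -0.93] [ 0.245 -0.093  0.393] [ 0.29  -0.128 -0.949] [ 0.451 -0.856  0.253]
```

```bash
cat > v.py <<'E'
from sim import *
def rs(q,row,wr,reg,mode):
    p,M=fk(q); pt=p+np.array(row[:3])/100; Mt=Z(row[3])@M
    def f(x):
        pc,Mc=fk(x); return np.r_[pt-pc,wr*R.from_matrix(Mt@Mc.T).as_rotvec(),reg*(x-q)]
    if mode=="box": lo,hi=np.maximum(LO,q-VM),np.minimum(HI,q+VM)
    else: lo,hi=LO,HI
    x=np.clip(q,lo+1e-9,hi-1e-9)
    x=least_squares(f,x,bounds=(lo,hi),max_nfev=40).x
    if mode=="scale":
        d=x-q; k=max(1,(np.abs(d)/VM).max()); x=q+d/k
    return x
def dls(q,row,wr,lam,it,mode):
    p,M=fk(q); pt=p+np.array(row[:3])/100; Mt=Z(row[3])@M
    x=q.copy();W=np.array([1,1,1,wr,wr,wr])
    for k in range(it):
        pc,Mc=fk(x); e=np.r_[pt-pc,R.from_matrix(Mt@Mc.T).as_rotvec()]*W
        J=jac(x)*W[:,None]
        x=np.clip(x+J.T@np.linalg.solve(J@J.T+lam**2*np.eye(6),e),LO,HI)
    if mode=="scale":
        d=x-q; k=max(1,(np.abs(d)/VM).max()); x=q+d/k
    return x
c1=[[6,-1,0,0]]*8; c2=[[6,-4,0,0]]*6+[[0]*4]*2; c3=[[-3,4,0,0]]*5+[[-2,4,0,0],[-1,4,0,0],[0,4,0,0]]
if __name__=="__main__":
  def t(name,fn):
    o=[]
    q=np.array(D[0][0])
    for i,c in enumerate((c1,c2,c3)):
        if i==2:q=np.array(D[2][0])
        for r_ in c:q=fn(np.clip(q,LO,HI),r_)
        o.append(q.round(2).tolist())
    err=[np.abs(np.array(a)-np.array(d[0])).sum().round(2) for a,d in zip(o,D[1:])]
    print(name,err,o[1],flush=True)
  for wr in (.2,.5,1):
    for lam in (.01,.05,.1):
      for it in (1,10,60): t(("dls",wr,lam,it),lambda q,r_:dls(q,r_,wr,lam,it,"scale"))
    for reg in (.001,.01,.05):
      for m in ("box","scale"): t(("ls",wr,reg,m),lambda q,r_:rs(q,r_,wr,reg,m))
  print([d[0] for d in D[1:]])
E
timeout 500 python3 v.py
```

```text
('dls', 0.2, 0.01, 1) [np.float64(0.7), np.float64(3.53), np.float64(0.17)] [0.99, 1.99, 0.24, 0.1, -0.31, 1.99, -0.97]
('dls', 0.2, 0.01, 10) [np.float64(0.76), np.float64(1.67), np.float64(0.11)] [1.02, 1.8, 0.88, 0.1, -1.03, 1.99, -0.63]
('dls', 0.2, 0.01, 60) [np.float64(0.79), np.float64(3.23), np.float64(0.11)] [0.58, 1.02, 0.27, 0.56, -0.16, 1.84, -0.05]
('dls', 0.2, 0.05, 1) [np.float64(1.09), np.float64(3.2), np.float64(0.58)] [0.64, 1.99, 0.04, 0.1, -0.02, 1.99, -0.47]
('dls', 0.2, 0.05, 10) [np.float64(0.73), np.float64(2.8), np.float64(0.07)] [0.86, 1.99, 0.48, 0.1, -0.59, 1.99, -0.89]
('dls', 0.2, 0.05, 60) [np.float64(0.27), np.float64(1.66), np.float64(0.07)] [1.05, 1.7, 0.96, 0.1, -1.04, 1.59, -1.18]
('dls', 0.2, 0.1, 1) [np.float64(1.74), np.float64(2.86), np.float64(2.15)] [0.64, 1.57, -0.02, 0.1, 0.03, 1.07, -0.43]
('dls', 0.2, 0.1, 10) [np.float64(0.64), np.float64(2.5), np.float64(0.08)] [0.68, 1.61, 0.18, 0.1, -0.13, 1.18, -0.52]
('dls', 0.2, 0.1, 60) [np.float64(0.52), np.float64(1.43), np.float64(0.08)] [0.74, 1.55, 0.83, 0.1, -0.77, 1.06, -0.62]
('ls', 0.2, 0
[... 3826 characters left out ...]
t64(0.03)] [0.7, 1.34, 1.03, 0.1, -1.04, 1.7, -0.48]
('ls', 1, 0.01, 'box') [np.float64(0.42), np.float64(0.22), np.float64(2.28)] [0.62, 1.37, 1.06, 0.1, -1.04, 1.66, -0.45]
('ls', 1, 0.01, 'scale') [np.float64(0.32), np.float64(0.21), np.float64(0.04)] [0.63, 1.37, 1.06, 0.1, -1.04, 1.67, -0.44]
('ls', 1, 0.05, 'box') [np.float64(0.59), np.float64(2.12), np.float64(0.16)] [0.65, 1.34, 0.09, 0.1, -0.08, 1.65, -0.5]
('ls', 1, 0.05, 'scale') [np.float64(0.59), np.float64(2.12), np.float64(0.15)] [0.65, 1.34, 0.09, 0.1, -0.08, 1.65, -0.5]
[[0.723, 1.212, 0.25, 0.156, -0.251, 1.763, -0.416], [0.655, 1.34, 1.055, 0.101, -1.041, 1.523, -0.441], [-0.142, 0.872, 1.171, 1.568, -0.946, 1.061, 0.018]]
```

```bash
nproc
python3 - <<'E'
from plant import r
from h import *
for n in ("top","scene","wrist"):
    f=r.grab_frame(n); cv2.imwrite(f"pics/{n}1.png",f["image"][:,:,::-1])
s=r.read_state();print(s["t"],list(map(float,s["qpos"].round(4))),s["eef_pos"],s["tcp_rot"],np.abs(s["qvel"]).max())
E
cat > fast.py <<'E'
import numpy as np
from math import sin,cos
from scipy.optimize import least_squares
from scipy.spatial.transform import Rotation as R
LO=np.array([-2.59,-.33,-1.39,.1,-1.04,.21,-2.66]);HI=np.array([2.59,1.99,1.29,2.45,4.18,1.99,2.66])
VM=np.array([2.57,2.57,3.14,3.14,3.14,3.14,3.14])*.7/8
CC=np.array([[0,-1,0],[0,0,-1],[1,0,0]],float)
def Z(a): c,s=cos(a),sin(a); return np.array([[c,-s,0],[s,c,0],[0,0,1.]])
def Y(a): c,s=cos(a),sin(a); return np.array([[c,0,s],[0,1,0],[-s,0,c]])
def fk(q,J=False):
    Z0=Z(-q[0]);A=Z0@Y(q[1]);A3=A@Z(-q[2]);B=A3@Y(q[3]);B5=B@Z(-q[4]);C=B5@Y(q[5]);E=C@Z(-q[6])
    o=np.array([0,0,.238])-.0265*Z0[:,1]
    e=o+.554*A[:,2]-.0153*A3[:,1]; w=e+.4669*B[:,2]; p=w+.1325*C[:,2]
    if not J: return p,E@CC
    ax=np.array([[0,0,-1.],Z0[:,1],-A[:,2],A3[:,1],-B[:,2],B5[:,1],-C[:,2]])
    og=np.array([[0,0,0.],o,o,e,w,w,w])
    return p,E@CC,np.vstack([np.cross(ax,p-og).T,ax.T])
def rv(M):
    v=np.array([M[2,1]-M[1,2],M[0,2]-M[2,0],M[1,0]-M[0,1]])/2
    s=np.linalg.norm(v); c=(np.trace(M)-1)/2
    return v*(np.arctan2(s,c)/s if s>1e-9 else 1)
def step(q,row,wr=.5,reg=.01):
    p,M=fk(q); pt=p+np.array(row[:3])/100; Mt=Z(row[3])@M
    W=np.array([1,1,1,wr,wr,wr])
    f=lambda x:(lambda P:np.r_[W*np.r_[P[0]-pt,rv(P[1]@Mt.T)],reg*(x-q)])(fk(x))
    j=lambda x:np.vstack([W[:,None]*fk(x,True)[2],reg*np.eye(7)])
    x=least_squares(f,np.clip(q,LO+1e-6,HI-1e-6),jac=j,bounds=(LO,HI),max_nfev=40).x
    d=x-q; k=max(1,(np.abs(d)/VM).max()); return q+d/k
def run(q,rows,**k):
    q=np.array(q,float)
    for r_ in rows:q=step(np.clip(q,LO,HI),r_,**k)
    return q
E
python3 - <<'E'
from fast import *
from kin import D
import time
c2=[[6,-4,0,0]]*6+[[0]*4]*2; c3=[[-3,4,0,0]]*5+[[-2,4,0,0],[-1,4,0,0],[0,4,0,0]]
q=np.array([0.3,.8,.2,1,-.3,1,.5]);p,M,J=fk(q,True);d=q.copy();d[4]+=1e-6;print((fk(d)[0]-p)/1e-6-J[:3,4], rv(fk(d)[1]@M.T)/1e-6-J[3:,4])
t=time.time();a=run(D[0][0],[[6,-1,0,0]]*8);print(a.round(3));a=run(a,c2);print(a.round(3),D[2][0]);print(run(a,c3).round(3),D[3][0],time.time()-t)
for wr in (.4,.5,.6):
  for reg in (.003,.01,.02):
    a=run(run(run(D[0][0],[[6,-1,0,0]]*8,wr=wr,reg=reg),c2,wr=wr,reg=reg),c3,wr=wr,reg=reg);print(wr,reg,a.round(3))
E
```

```text
4
4.35 [-0.1433, 0.873, 1.1688, 1.5646, -0.9467, 1.0613, 0.0184] [ 0.61873108 -0.40097607  0.33755527] [ 2.07062128  0.19639327 -1.78243348] 0.05284232294393888
[ 6.73472761e-09 -1.29790132e-08  5.37759457e-08] [ 2.05797601e-11 -1.38224432e-11 -7.73180964e-11]
[ 0.713  1.239  0.161  0.1   -0.157  1.789 -0.431]
[ 0.629  1.364  1.058  0.1   -1.04   1.511 -0.443] [0.655, 1.34, 1.055, 0.101, -1.041, 1.523, -0.441]
[-0.16   0.916  1.159  1.556 -0.972  1.055  0.017] [-0.142, 0.872, 1.171, 1.568, -0.946, 1.061, 0.018] 0.152479887008667
0.4 0.003 [-0.091  0.849  1.149  1.576 -0.954  1.025  0.004]
0.4 0.01 [-0.15   0.897  1.128  1.556 -1.001  0.933  0.033]
0.4 0.02 [ 0.139  0.668  0.53   1.54  -0.394  0.703 -0.383]
0.5 0.003 [-0.097  0.863  1.17   1.576 -0.932  1.113 -0.006]
0.5 0.01 [-0.16   0.916  1.159  1.556 -0.972  1.055  0.017]
0.5 0.02 [ 0.127  0.672  0.549  1.54  -0.402  0.818 -0.378]
0.6 0.003 [-0.1    0.87   1.18   1.577 -0.919  1.163 -0.009]
0.6 0.01 [-0.165  0.926  1.174  1.556 -0.955  1.122  0.011]
0.6 0.02 [ 0.12   0.675  0.56   1.54  -0.408  0.884 -0.374]
```

```bash
cat > cem.py <<'E'
from fast import *
import sys
from multiprocessing import Pool
q0=np.array([-0.1433,0.873,1.1688,1.5646,-0.9467,1.0613,0.0184])
NS=3;RP=8
LIM=np.array([6,6,6,.18])
def ev(u):
    q=q0.copy();bad=0
    for s in u.reshape(NS,4):
        for _ in range(RP):
            q=step(np.clip(q,LO,HI),s*LIM); p,M=fk(q); g=p+.173*M[:,0]
            bad+=max(0,.15-g[2])*20+max(0,.33-np.hypot(*p[:2]))*20+max(0,.33-np.hypot(*g[:2]))*20
    p,M=fk(q)
    tilt=np.arccos(-M[2,0]); 
    return tilt*10+bad+.3*np.abs(q[2])+.3*abs(q[4])+.3*np.linalg.norm(p[:2]-[.58,-.31]) ,q
if __name__=="__main__":
    rng=np.random.default_rng(int(sys.argv[1])); mu=np.zeros(NS*4);sd=np.ones(NS*4)*.7;best=(1e9,)
    with Pool(4) as P:
        for g in range(14):
            U=np.clip(mu+sd*rng.standard_normal((120,NS*4)),-1,1)
            res=P.map(ev,U); c=np.array([r[0] for r in res]); o=np.argsort(c)[:15]
            if c[o[0]]<best[0]: best=(c[o[0]],U[o[0]],res[o[0]][1])
            mu=U[o].mean(0);sd=U[o].std(0)+.02
    p,M=fk(best[2]);print(best[0],"tilt",np.arccos(-M[2,0]),p.round(3),best[2].round(2));print((best[1].reshape(NS,4)*LIM).round(2).tolist())
E
for s in 1 2 3; do timeout 180 python3 cem.py $s; done
```

```text
0.811189673788128 tilt 0.057608779907439504 [ 0.328 -0.058  0.663] [ 0.56 -0.25 -0.38  1.76 -0.05  1.57 -1.54]
[[-5.64, 5.82, 3.31, -0.18], [1.93, 3.13, 5.34, -0.17], [-0.73, -0.62, -0.77, 0.12]]
1.03096726998234 tilt 0.0943330500661145 [ 0.657 -0.147  0.378] [ 0.07  0.47  0.1   1.6   0.01  0.99 -1.02]
[[-6.0, 5.75, 4.39, -0.11], [3.62, 1.17, -2.12, -0.07], [0.61, -1.89, -0.18, 0.15]]
0.4361154491782613 tilt 0.03703487473502938 [ 0.712 -0.182  0.744] [ 0.19  0.58  0.    0.61  0.03  1.98 -2.57]
[[-5.9, 6.0, 2.24, -0.17], [0.61, 2.98, 1.04, -0.16], [5.19, -2.31, 3.24, -0.02]]
```

```bash
sed -i 's/range(14)/range(30)/;s/tilt\*10/tilt*20+.3*abs(q[6])/;s/(120,NS/(160,NS/' cem.py; for s in 3 4 5 6; do timeout 300 python3 cem.py $s; done
```

```text
1.9117859072462984 tilt 0.09299763378142133 [ 0.642 -0.326  0.362] [ 0.42  0.56  0.    1.49 -0.04  1.01 -0.01]
[[-6.0, 6.0, 4.67, -0.11], [5.57, 2.49, -1.3, 0.02], [-1.54, -5.62, -1.38, 0.14]]
0.9599643626740811 tilt 0.00045394457671470444 [ 0.53  -0.619  0.691] [ 0.84  0.77 -0.11  0.38  0.09  1.99  2.66]
[[-2.18, 0.72, 2.28, 0.16], [-1.98, -4.47, 1.37, 0.17], [3.74, -0.64, 2.86, 0.06]]
Still running in the background as job /tmp/bash_jobs.1000/d32061da9d29 (pid 826). You'll get a notice when it ends.
```

View pics/wrist1.png

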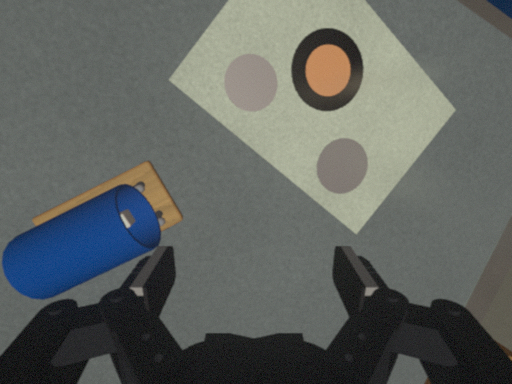

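```bash
pkill -f cem.py; python3 -m crank '[[-2.2,0.7,2.3,0.16],[-2.2,0.7,2.3,0.16],[-2.2,0.7,2.3,0.16],[-2.2,0.7,2.3,0.16],[-2.2,0.7,2.3,0.16],[-2.2,0.7,2.3,0.16],[-2.2,0.7,2.3,0.16],[-2.2,0.7,2.3,0.16]]' && python3 -m crank '[[-2,-4.5,1.4,0.17],[-2,-4.5,1.4,0.17],[-2,-4.5,1.4,0.17],[-2,-4.5,1.4,0.17],[-2,-4.5,1.4,0.17],[-2,-4.5,1.4,0.17],[-2,-4.5,1.4,0.17],[-2,-4.5,1.4,0.17]]'
python3 - <<'E'
from plant import r
from fast import *
s=r.read_state();q=np.array(s["qpos"]);print(s["t"],q.round(4).tolist())
q0=np.array([-0.1433,0.873,1.1688,1.5646,-0.9467,1.0613,0.0184])
a=run(run(q0,[[-2.2,.7,2.3,.16]]*8),[[-2,-4.5,1.4,.17]]*8);print("model",a.round(4).tolist())
for b in (q,a):
  e=run(b,[[3.74,-.64,2.86,.06]]*8);p,M=fk(e);print(e.round(3),p,M[:,0])
E
```

```text
t: 5.35
eef_pos: [0.4394, -0.3489, 0.5227]
tcp_rot: [1.312, 1.18, -0.932]
contact_force: [1.2, 0.1, 0.2]
gripper_width: 0.0852
t: 6.35
eef_pos: [0.2923, -0.6907, 0.6184]
tcp_rot: [0.344, 1.663, 0.023]
contact_force: [0.7, -1.0, -2.4]
gripper_width: 0.0855
6.35 [0.8993, 0.6381, 0.5061, 0.8619, -0.2852, 1.9513, 2.6504]
model [0.8881, 0.6286, 0.4986, 0.8744, -0.2819, 1.9456, 2.6477]
[ 0.838  0.774 -0.041  0.375  0.035  1.99   2.66 ] [ 0.51861576 -0.62849223  0.69215279] [-8.08805234e-04 -3.82837187e-03 -9.99992345e-01]
[ 0.829  0.773 -0.043  0.375  0.031  1.99   2.66 ] [ 0.52458528 -0.62289558  0.69313096] [ 0.00361214 -0.00179345 -0.99999187]
```

```bash
python3 -m crank '[[3.7,-0.6,2.9,0.06],[3.7,-0.6,2.9,0.06],[3.7,-0.6,2.9,0.06],[3.7,-0.6,2.9,0.06],[3.7,-0.6,2.9,0.06],[3.7,-0.6,2.9,0.06],[3.7,-0.6,2.9,0.06],[3.7,-0.6,2.9,0.06]]'
python3 - <<'E'
from plant import r
from h import *
f=r.grab_frame("top");cv2.imwrite("pics/top2.png",f["image"][:,:,::-1])
s=r.read_state();q=np.array(s["qpos"]);print(s["t"],q.round(4).tolist(),s["eef_pos"]);print(R.from_rotvec(s["tcp_rot"]).as_matrix().round(4))
E
```

```text
t: 7.35
eef_pos: [0.5027, -0.6087, 0.6984]
tcp_rot: [-0.186, 1.586, 0.233]
contact_force: [0.7, -0.1, 1.0]
gripper_width: 0.0854
7.4 [0.8297, 0.7059, -0.0269, 0.4865, 0.0174, 1.9853, 2.6602] [ 0.50575856 -0.60631525  0.69917962]
[[-0.0237 -0.27    0.9626]
 [ 0.0271  0.9623  0.2706]
 [-0.9994  0.0325 -0.0155]]
```

Run:
```python
from h import *
im=cv2.imread("pics/top0.png"); hsv=cv2.cvtColor(im,cv2.COLOR_BGR2HSV)
def blob(m,x0,y0,x1,y1):
    k=np.zeros_like(m);k[y0:y1,x0:x1]=m[y0:y1,x0:x1]
    n,l,st,c=cv2.connectedComponentsWithStats(k);i=1+np.argmax(st[1:,4]);return (l==i).astype(np.uint8),c[i],st[i]
m=cv2.inRange(hsv,(100,120,40),(130,255,255))
b,c,st=blob(m,320,170,400,240);cn=max(cv2.findContours(b,0,1)[0],key=len);rc=cv2.minAreaRect(cn);print("cup px",c,st,rc)
bx=cv2.boxPoints(rc);print(bx)
# project model silhouettes: fit cup pose (bx,by,az) maximizing IoU
from scipy.optimize import minimize
def sil(x):
    a=np.array([np.cos(x[2])*np.cos(np.radians(10)),np.sin(x[2])*np.cos(np.radians(10)),np.sin(np.radians(10))])
    e1=np.array([-np.sin(x[2]),np.cos(x[2]),0]);e2=np.cross(a,e1);t=np.linspace(0,2*np.pi,40)
    P=[]
    o=np.array([x[0],x[1],.065])
    for L in(0,.1):P+=[o+L*a+.03*(np.cos(k)*e1+np.sin(k)*e2) for k in t]
    pr=proj(TOP,P)*8
    k=np.zeros((384*4//1,512*4),np.uint8)
    return cv2.convexHull(np.round(pr/2).astype(np.int32))
B=cv2.resize(b,None,fx=4,fy=4,interpolation=cv2.INTER_NEAREST)
def cost(x):
    k=np.zeros((1536,2048),np.uint8);cv2.fillConvexPoly(k,np.round(sil(x)+1.5).astype(np.int32),1);return 1-(k&B).sum()/(k|B).sum()
r_=minimize(cost,[.551,-.285,-.76],method="Nelder-Mead",options=dict(initial_simplex=[[.551,-.285,-.76],[.556,-.285,-.76],[.551,-.28,-.76],[.551,-.285,-.7]],xatol=1e-4,fatol=1e-5))
print("cup fit",r_.x,r_.fun,np.degrees(r_.x[2]))
# stand disc (brown), bowl
br=cv2.inRange(hsv,(3,80,40),(20,255,200))
b2,c2,s2=blob(br,190,160,237,210);print("stand",c2,s2)
(cx,cy),rad=cv2.minEnclosingCircle(max(cv2.findContours(b2,0,1)[0],key=len));print("stand circ",cx,cy,rad,atz(TOP,(cx,cy),.012), "exp rad",492.8*.055/(1.4957-.012))
print(hsv[199,140],hsv[185,118],hsv[199,117:166,:].tolist()[:4])
bw=((hsv[:,:,1]<60)&(hsv[:,:,2]>140)).astype(np.uint8)
b3,c3,s3=blob(bw,105,165,180,235);(cx,cy),rad=cv2.minEnclosingCircle(max(cv2.findContours(b3,0,1)[0],key=len));print("bowl",c3,s3,cx,cy,rad,atz(TOP,(cx,cy),.055),"exp",492.8*.07/(1.4957-.055))
v=cv2.resize(im[100:260,100:300],None,fx=4,fy=4,interpolation=cv2.INTER_CUBIC);cv2.imwrite("pics/zoom_b.png",v[:600])
```

```text
cup px [362.74150665 202.43574594] [344 184  38  38 677] ((362.64276123046875, 202.4959259033203), (19.54857635498047, 35.058189392089844), 43.36342239379883)
[[343.50082 208.52855]
 [367.5726  183.04079]
 [381.7847  196.4633 ]
 [357.71292 221.95107]]
cup fit [ 0.54794476 -0.2856475  -0.75304899] 0.07824752812819635 -43.146529151974654
stand [212.32908459 185.27346466] [195 168  36  36 863]
stand circ 212.27586364746094 185.13792419433594 18.068695068359375 [0.63781793 0.12159042 0.012     ] exp rad 18.267843903754127
[ 33  26 213] [ 69  16 114] [[31, 28, 197], [24, 44, 82], [22, 37, 104], [19, 40, 102]]
bowl [142.15576534 199.27848955] [ 116  175   49   49 1483] 139.91477966308594 199.0454559326172 24.42270851135254 [0.59136132 0.3281564  0.055     ] exp 23.943916151870617
```

View pics/zoom_b.png

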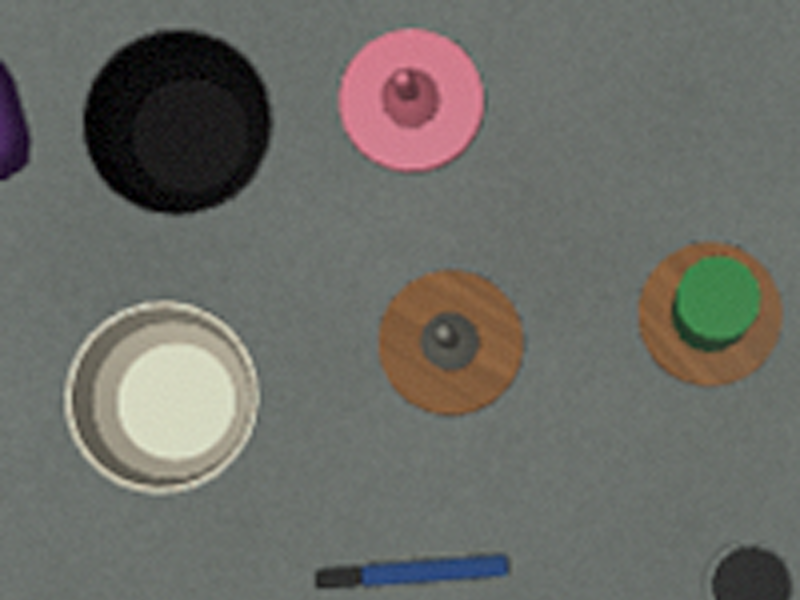

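```bash
python3 -m crank '[[0.7,3.8,-4.8,-0.13],[0.7,3.8,-4.8,-0.13],[0.7,3.8,-4.8,-0.13],[0.7,3.8,-4.8,-0.13],[0.7,3.8,-4.8,-0.13],[0.7,3.8,-4.8,-0.13],[0.7,3.8,-4.8,-0.13],[0.5,3.8,-4.8,-0.12]]' 100 20
python3 - <<'E'
from plant import r
from h import *
r.grab_frame("top")
s=r.read_state();f=r.grab_frame("wrist");cv2.imwrite("pics/w3.png",f["image"][:,:,::-1])
M=R.from_rotvec(s["tcp_rot"]).as_matrix();print(s["t"],s["qpos"].round(3),s["eef_pos"]);print(M.round(4))
T=f["T_tool_cam"];K=f["camera_matrix"]
for l,z in (("cup",.065),("cup_rim",.082)):
    for d in r.tip_of("wrist",l)[:2]:
        px=np.array(d["location"])*[512,384];v=M@T[:3,:3]@np.linalg.solve(K,[*px,1]);o=s["eef_pos"]+M@T[:3,3]
        print(l,d["confidence"],px.round(1),(o+v*(z-o[2])/v[2]).round(4))
E
```

```text
t: 8.4
eef_pos: [0.5569, -0.3083, 0.3173]
tcp_rot: [0.626, 1.492, -0.562]
contact_force: [1.3, -0.6, 0.2]
gripper_width: 0.0851
8.45 [ 0.404  0.494  0.047  1.729 -0.082  0.943  1.311] [ 0.55639631 -0.30071535  0.31008073]
[[-0.0017  0.6847  0.7288]
 [ 0.0492  0.728  -0.6838]
 [-0.9988  0.0347 -0.0349]]
cup 0.9 [250.3 194.8] [ 0.548  -0.2837  0.065 ]
cup_rim 0.72 [249.2 310.2] [ 0.6189 -0.3527  0.082 ]
```

View pics/w3.png

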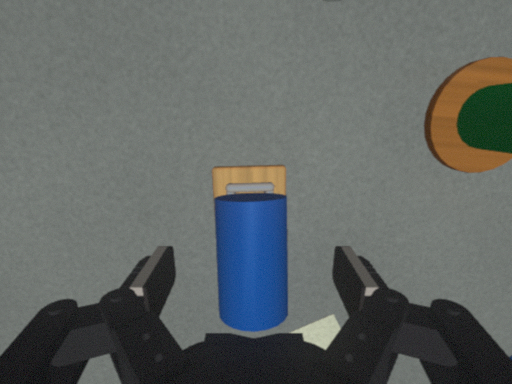

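```bash
python3 -m crank '[[0.1,0,-1.5,0],[0.1,0,-1.5,0],[0.1,-0.1,-1.5,0],[0.1,-0.1,-1.5,0],[0,0,-1.5,0],[0,0,-1.25,0],[0,0,0,0],[0,0,0,0]]' 100 20 && python3 -m crank '[[0,0,0,0],[0,0,0,0],[0,0,0,0],[0,0,0,0],[0,0,0,0],[0,0,0,0],[0,0,0,0],[0,0,0,0]]' 55 20
python3 - <<'E'
from plant import r
from h import *
f=r.grab_frame("wrist");cv2.imwrite("pics/w4.png",f["image"][:,:,::-1])
s=r.read_state();print(s["t"],s["eef_pos"],s["gripper_width"])
E
```

```text
t: 9.6
eef_pos: [0.5624, -0.3094, 0.2309]
tcp_rot: [0.62, 1.495, -0.555]
contact_force: [-0.0, 0.1, -0.0]
gripper_width: 0.0852
t: 10.6
eef_pos: [0.5637, -0.3079, 0.2319]
tcp_rot: [0.62, 1.493, -0.552]
contact_force: [1.9, 4.1, 6.5]
gripper_width: 0.0602
10.65 [ 0.56367895 -0.30791532  0.23194803] 0.06011385269617473
```

View pics/w4.png

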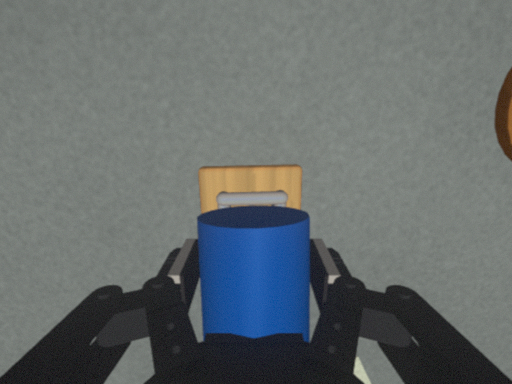

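```bash
python3 -m crank '[[0,0,1,0],[0,0,2,0],[0,0,3,0],[0,0,4,0],[0,0,4,0],[0,0,3,0],[0,0,0,0],[0,0,0,0]]' 55 20
python3 - <<'E'
from plant import r
from h import *
f=r.grab_frame("wrist");cv2.imwrite("pics/w5.png",f["image"][:,:,::-1])
f=r.grab_frame("scene");cv2.imwrite("pics/s5.png",cv2.resize(f["image"][120:300,60:300,::-1],None,fx=3,fy=3,interpolation=cv2.INTER_CUBIC))
s=r.read_state();print(s["t"],s["eef_pos"],s["gripper_width"],s["contact_force"],s["ft_torque"])
E
```

```text
t: 11.65
eef_pos: [0.5614, -0.3094, 0.3998]
tcp_rot: [0.62, 1.498, -0.556]
contact_force: [-0.6, -0.4, -1.8]
gripper_width: 0.0603
11.75 [ 0.56156606 -0.30925205  0.39887412] 0.06004275625709414 [ 0.64804691 -0.19509567 -0.47277918] [-0.02081495 -0.06905945  0.01882998]
```

View pics/s5.png

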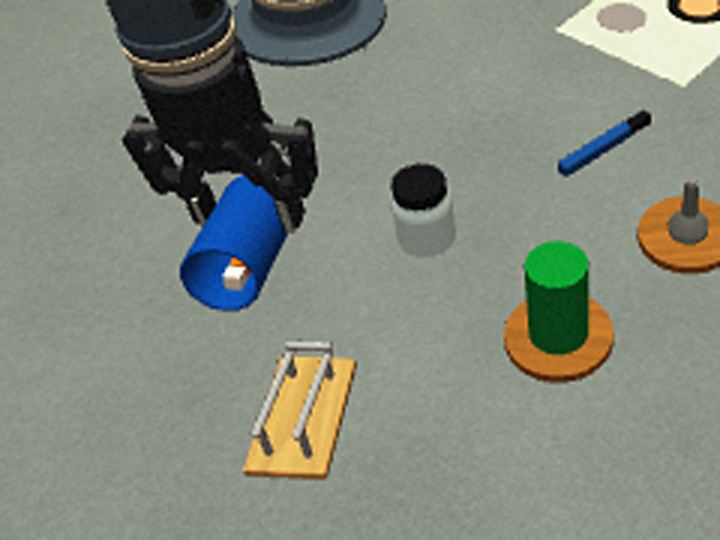

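View pics/w5.png

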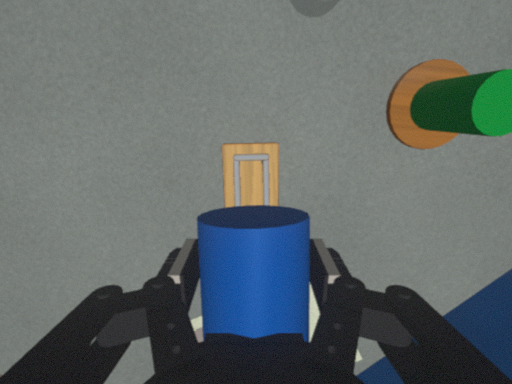

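```bash
python3 -m crank '[[0,1,0,0.08],[0,2,0,0.08],[0,3.5,0,0.08],[0,4.5,0,0.08],[0,5,0,0.08],[0,5,0,0.08],[0,5,0,0.08],[0,5,0,0.08]]' 55 20 && python3 -m crank '[[0,5,-0.5,0.08],[0,5,-0.5,0.08],[0,5,-1,0.08],[0,5,-1,0.08],[0,4.5,-1,0.08],[0,3,-1,0.08],[0,2,-1,0.08],[0,1,-1,0.06]]' 55 20
python3 - <<'E'
from plant import r
from h import *
f=r.grab_frame("wrist");cv2.imwrite("pics/w6.png",f["image"][:,:,::-1])
f=r.grab_frame("scene");cv2.imwrite("pics/s6.png",cv2.resize(f["image"][40:240,230:460,::-1],None,fx=3,fy=3,interpolation=cv2.INTER_CUBIC))
s=r.read_state();print(s["t"],s["qpos"].round(3),s["eef_pos"],s["gripper_width"]);print(R.from_rotvec(s["tcp_rot"]).as_matrix().round(3))
E
```

```text
t: 12.75
eef_pos: [0.5612, 0.004, 0.4]
tcp_rot: [0.111, 1.589, -0.054]
contact_force: [0.3, 0.3, -1.6]
gripper_width: 0.0602
t: 13.75
eef_pos: [0.5615, 0.3071, 0.3296]
tcp_rot: [-0.382, 1.563, 0.427]
contact_force: [-0.3, 0.1, -1.4]
gripper_width: 0.0602
13.85 [-0.284  0.517 -0.383  1.676  0.175  1.007  1.363] [0.56142602 0.30621435 0.32874025] 0.060447350052174664
[[-0.038 -0.489  0.872]
 [ 0.019  0.872  0.49 ]
 [-0.999  0.035 -0.024]]
```

View pics/s6.png

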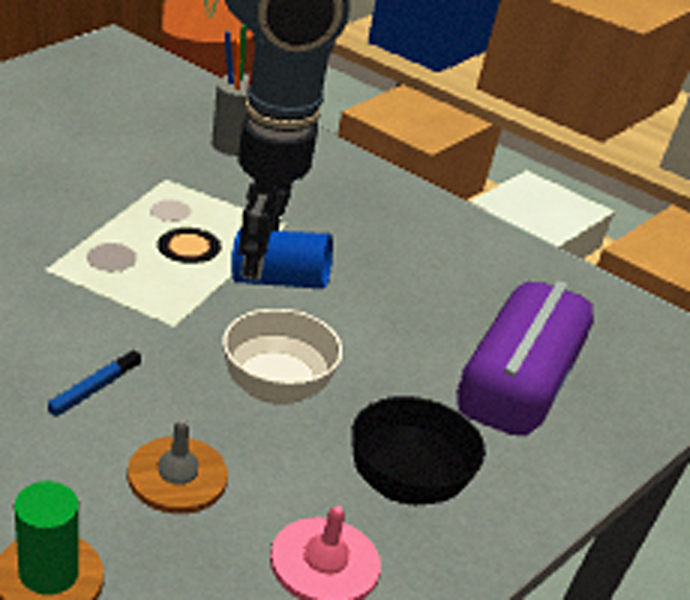

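View pics/w6.png

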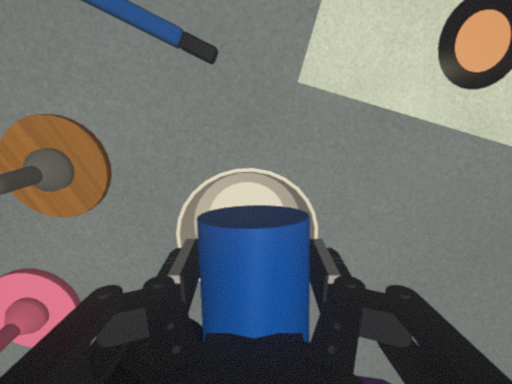

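```bash
cat > look.py <<'E'
from plant import r
from h import *
import sys
n=sys.argv[1]
f=r.grab_frame("wrist");a=f["image"][140:,:,::-1]
f=r.grab_frame("scene");b=cv2.resize(f["image"][90:200,270:410,::-1],None,fx=3.5,fy=3.5,interpolation=cv2.INTER_CUBIC)
h=max(a.shape[0],b.shape[0]);o=np.zeros((h,a.shape[1]//2+b.shape[1],3),np.uint8);a=cv2.resize(a,None,fx=.5,fy=.5);o[:a.shape[0],:a.shape[1]]=a;o[:b.shape[0],a.shape[1]:a.shape[1]+b.shape[1]]=b
cv2.imwrite(f"pics/{n}.png",o)
s=r.read_state();print(s["t"],s["eef_pos"],s["gripper_width"],s["contact_force"].round(2))
E
python3 -m crank '[[0,0,0,0],[0,0,0,0],[0,0,0,0],[0,0,0,0],[0,0,0,0],[0,0,0,0],[0,0,0,0],[0,0,0,0]]' 69 20; python3 look.py l1
```

```text
t: 14.85
eef_pos: [0.5621, 0.3058, 0.3305]
tcp_rot: [-0.378, 1.563, 0.423]
contact_force: [-0.5, 0.4, -0.3]
gripper_width: 0.0602
14.95 [0.56215947 0.3057375  0.33050746] 0.060376704015571235 [0.44 0.58 0.  ]
```

View pics/l1.png

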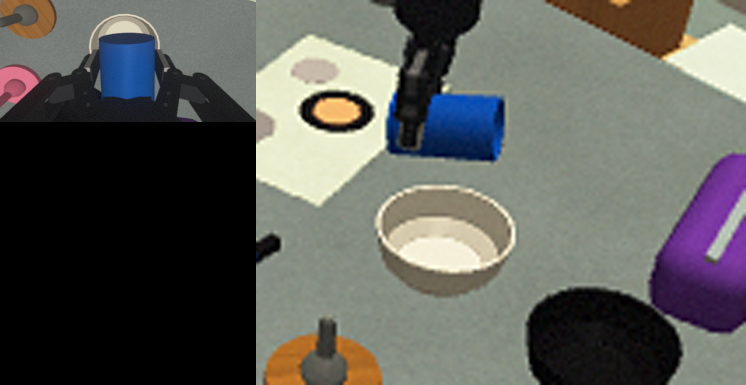

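Cup unchanged (about level at pixel 390–505, 95–160). Ease further.

```bash
python3 -m crank '[[0,0,0,0],[0,0,0,0],[0,0,0,0],[0,0,0,0],[0,0,0,0],[0,0,0,0],[0,0,0,0],[0,0,0,0]]' 70.2 20; python3 look.py l2
```

```text
t: 15.95
eef_pos: [0.5621, 0.3057, 0.3305]
tcp_rot: [-0.378, 1.563, 0.423]
contact_force: [-0.3, -0.3, -0.8]
gripper_width: 0.06
16.05 [0.56214601 0.30572837 0.33050905] 0.060207583017891676 [ 0.33  0.34 -0.57]
```

View pics/l2.png

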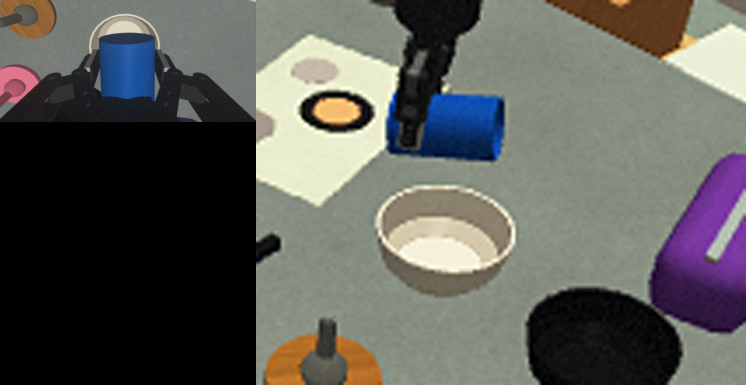

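```bash
python3 -m crank '[[0,0,0,0],[0,0,0.5,0],[0,0,-0.5,0],[0,0,0.5,0],[0,0,-0.5,0],[0,0,0.5,0],[0,0,-0.5,0],[0,0,0,0]]' 70.7 20; python3 look.py l3
```

```text
t: 17.05
eef_pos: [0.562, 0.3056, 0.33]
tcp_rot: [-0.378, 1.563, 0.423]
contact_force: [-0.8, -0.4, -1.0]
gripper_width: 0.0601
17.15 [0.56210457 0.30568361 0.33025421] 0.060555603024311344 [-0.14  0.13 -1.83]
```

View pics/l3.png

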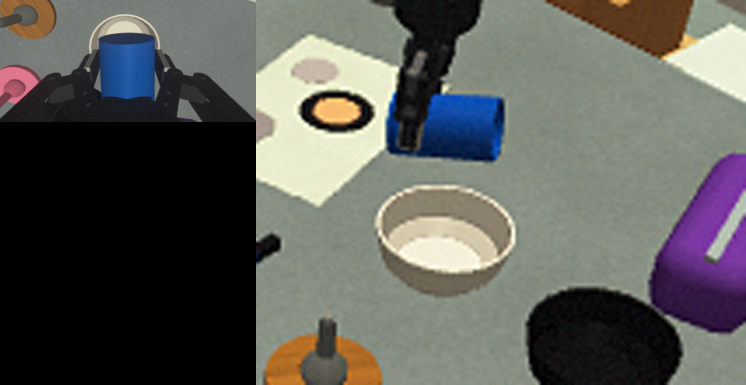

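```bash
python3 -m crank '[[-0.3,-0.2,-1,0],[-0.3,-0.2,-1.4,0],[-0.3,-0.2,-1.4,0],[-0.3,-0.1,-1.4,0],[0,0,-1.2,0],[0,0,-0.8,0],[0,0,0,0],[0,0,0,0]]' 60 20; python3 look.py l4
```

```text
t: 18.15
eef_pos: [0.5504, 0.2989, 0.2589]
tcp_rot: [-0.377, 1.562, 0.424]
contact_force: [0.8, -0.2, -1.0]
gripper_width: 0.0599
18.25 [0.55036006 0.29892067 0.25909347] 0.06030855247815295 [-0.29 -0.04 -0.83]
```

View pics/l4.png

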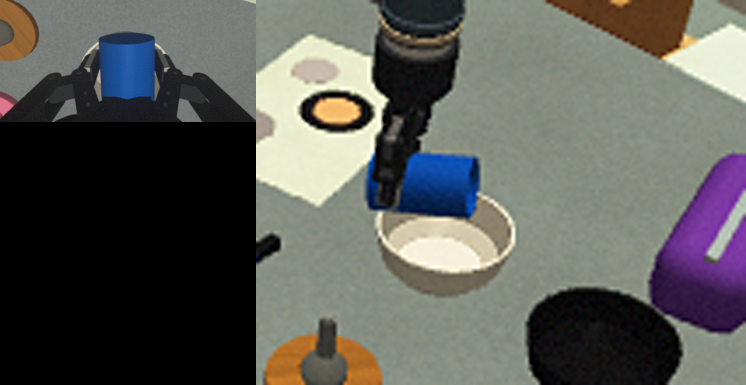

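```bash
python3 -m crank '[[0,0,0,0],[0,0,0,0],[0,0,0,0],[0,0,0,0],[0,0,0,0],[0,0,0,0],[0,0,0,0],[0,0,0,0]]' 71.2 20; python3 look.py l5
```

```text
t: 19.25
eef_pos: [0.5502, 0.2987, 0.2585]
tcp_rot: [-0.378, 1.562, 0.423]
contact_force: [-0.2, -0.2, -1.7]
gripper_width: 0.0609
19.35 [0.55012607 0.29872636 0.25847985] 0.060872161592062504 [-0.15 -0.91 -0.37]
```

View pics/l5.png

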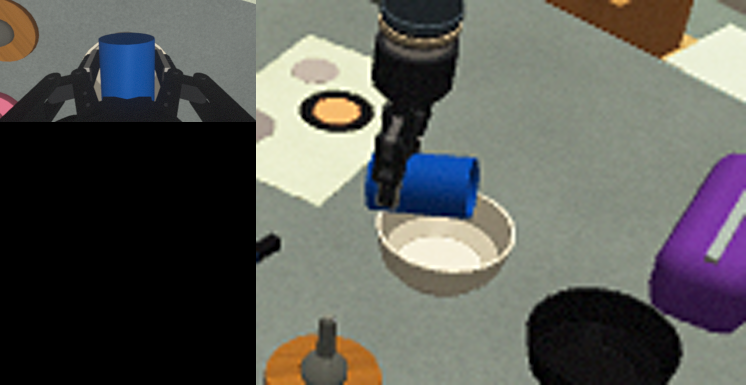

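```bash
python3 -m crank '[[0,0,0,0],[0,0,0,0],[0,0,0,0],[0,0,0,0],[0,0,0,0],[0,0,0,0],[0,0,0,0],[0,0,0,0]]' 71.7 20; python3 look.py l6
```

```text
t: 20.35
eef_pos: [0.5502, 0.2987, 0.2585]
tcp_rot: [-0.378, 1.562, 0.423]
contact_force: [0.6, -0.4, 1.4]
gripper_width: 0.0611
20.45 [0.55015193 0.2987251  0.25851418] 0.06119505575875202 [ 0.55 -1.12  0.48]
```

View pics/l6.png

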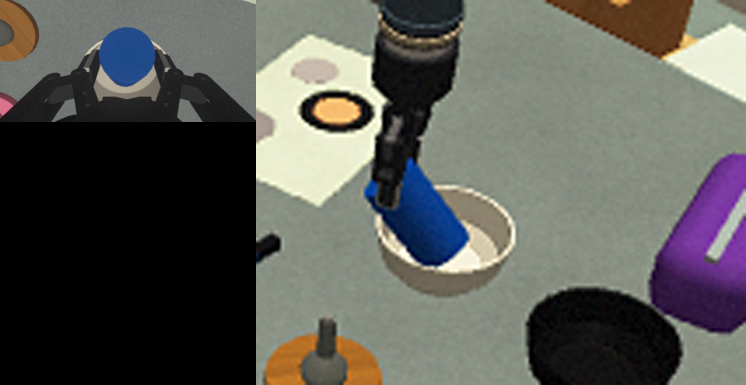

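```bash
python3 -m crank '[[0,0,0,0],[0,0,0,0],[0,0,0,0],[0,0,0,0],[0,0,0.5,0],[0,0,1,0],[0,0,1,0],[0,0,0.5,0]]' 55 20; python3 look.py l7
python3 - <<'E'
import cv2
im=cv2.imread('pics/l7.png');print(im.shape)
E
```

```text
t: 21.45
eef_pos: [0.5502, 0.2989, 0.2897]
tcp_rot: [-0.378, 1.561, 0.424]
contact_force: [-0.3, -0.4, -0.8]
gripper_width: 0.0595
21.55 [0.55030071 0.29889189 0.28949338] 0.05941612292379925 [-0.74  0.91 -0.54]
(385, 746, 3)
```

View pics/l7.png

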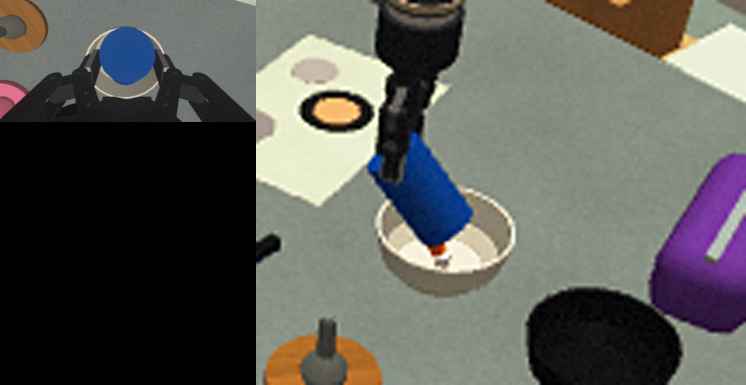

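```bash
python3 -m crank '[[0,0,1,0],[0,0,1.5,0],[0,0,1.5,0],[0,0,1.5,0],[0,0,1,0],[0,0,0.5,0],[0,0,0,0],[0,0,0,0]]' 55 20; python3 look.py l8;python3 - <<'E'
from plant import r
from h import *
f=r.grab_frame("top");cv2.imwrite("pics/t8.png",cv2.resize(f["image"][140:250,80:240,::-1],None,fx=5,fy=5,interpolation=cv2.INTER_CUBIC))
E
```

```text
t: 22.55
eef_pos: [0.55, 0.2986, 0.3579]
tcp_rot: [-0.378, 1.564, 0.423]
contact_force: [0.6, -0.1, -0.5]
gripper_width: 0.0595
22.65 [0.55003817 0.29862867 0.35785762] 0.05943626371140501 [-0.04  0.57 -0.22]
```

View pics/l8.png

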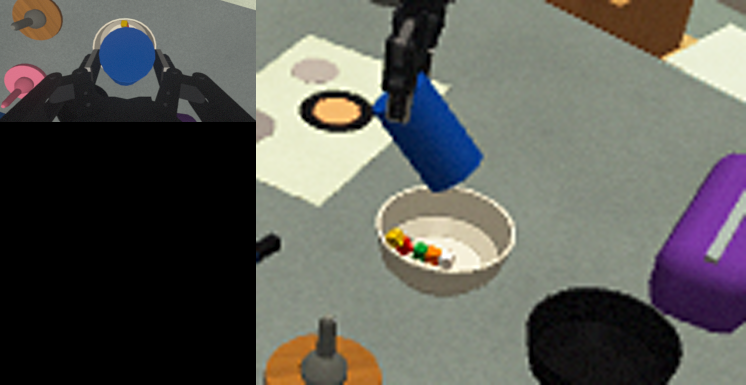

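View pics/t8.png

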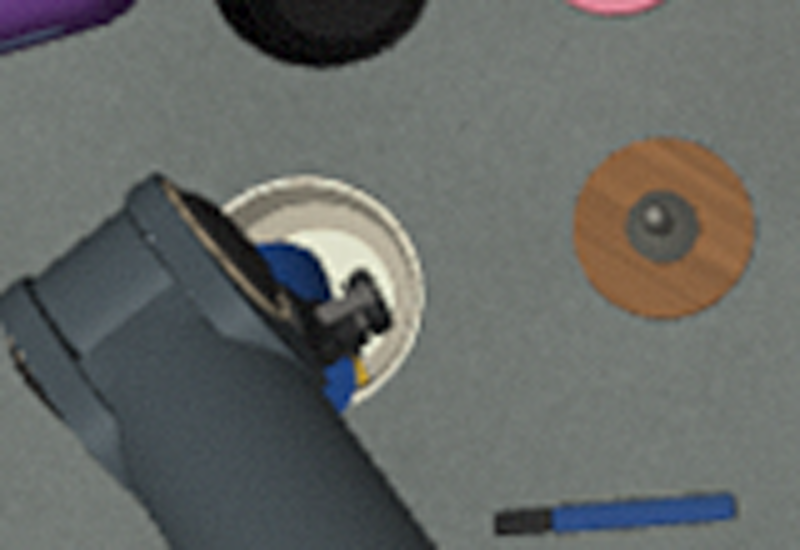

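Run:
```python
from plant import r
from h import *
r.grab_frame("scene")
for i in range(5):
    for d in r.tip_of("scene",f"bead{i}")[:2]:
        p=atz(SC,np.array(d["location"])*[512,384],.014); print(i,round(d["confidence"],2),p.round(3),np.hypot(p[0]-.591,p[1]-.328).round(3))
for d in r.tip_of("scene","bowl")[:3]:print(atz(SC,np.array(d["location"])*[512,384],0))
p=atz(SC,(310.3,158),.02);print(p,np.hypot(p[0]-.591,p[1]-.328))
```

```text
0 0.53 [0.609 0.322 0.014] 0.018
0 0.48 [0.538 0.306 0.014] 0.057
1 0.53 [0.609 0.322 0.014] 0.018
1 0.48 [0.538 0.306 0.014] 0.057
2 0.53 [0.609 0.322 0.014] 0.018
2 0.48 [0.538 0.306 0.014] 0.057
3 0.53 [0.609 0.322 0.014] 0.018
3 0.48 [0.538 0.306 0.014] 0.057
4 0.53 [0.609 0.322 0.014] 0.018
4 0.48 [0.538 0.306 0.014] 0.057
[0.60520999 0.31708217 0.        ]
[ 7.92825402e-01  3.33056151e-01 -1.11022302e-16]
[0.52992848 0.32471437 0.        ]
[0.54960158 0.31046403 0.02      ] 0.04495931332567004
```

```bash
python3 -m crank '[[0.1,-1.5,0,0],[0.2,-3,0,0],[0.2,-4,0,0],[0.2,-4.5,0,0],[0.2,-4.5,0,0],[0.2,-3,0,0],[0,-2,0,0],[0,0,0,0]]' 55 20;python3 - <<'E'
from plant import r
from h import *
import pickle
s=r.read_state();fr={}
for n in("scene","top"):
    f=r.grab_frame(n);fr[n]=f["image"][:,:,::-1].copy();cv2.imwrite(f"pics/{n}9.png",fr[n])
s=r.read_state();M=R.from_rotvec(s["tcp_rot"]).as_matrix();print(s["t"],s["eef_pos"],M[:,0].round(3),M[:,1].round(3))
fwd=np.cross(M[:,1],[0,0,1]);fwd/=np.linalg.norm(fwd);fwd=fwd if fwd[0]>0 else -fwd
print("fwd",fwd)
piv=s["eef_pos"]+M[:,0]*.163
hsv=cv2.cvtColor(fr["scene"],cv2.COLOR_BGR2HSV);m=cv2.inRange(hsv,(100,120,40),(130,255,255))
pp=proj(SC,[piv])[0];print("pivot",piv,pp)
k=np.zeros_like(m);x,y=int(pp[0]),int(pp[1]);k[y-30:y+60,x-40:x+60]=m[y-30:y+60,x-40:x+60];
B=cv2.resize(k//255,None,fx=4,fy=4,interpolation=cv2.INTER_NEAREST)
best=[]
for phi in range(30,91,3):
  for d in (.018,.024,.030):
   for dz in (-.012,-.006,0,.006):
    a=np.cos(np.radians(phi))*fwd+np.array([0,0,-np.sin(np.radians(phi))]);e1=np.cross(fwd,[0,0,1]);e2=np.cross(a,e1);t=np.linspace(0,2*np.pi,30)
    o=piv+[0,0,dz]-d*a
    P=[o+L*a+.03*(np.cos(q)*e1+np.sin(q)*e2) for L in(0,.1) for q in t]
    I=np.zeros(B.shape,np.uint8);cv2.fillConvexPoly(I,cv2.convexHull(np.round(proj(SC,P)*4+1.5).astype(np.int32)),1)
    best.append(((I&B).sum()/(I|B).sum(),phi,d,dz))
best.sort(reverse=True);print(best[:6])
cv2.imwrite("pics/s9z.png",cv2.resize(fr["scene"][y-60:y+80,x-80:x+100],None,fx=4,fy=4,interpolation=cv2.INTER_CUBIC))
E
```

```text
t: 24.05
eef_pos: [0.5612, 0.072, 0.3585]
tcp_rot: [-0.376, 1.563, 0.42]
contact_force: [0.2, 1.4, -0.0]
gripper_width: 0.0595
24.15 [0.56097881 0.07481404 0.35864471] [-0.035  0.021 -0.999] [-0.488  0.872  0.036]
fwd [ 0.87273778  0.48818927 -0.        ]
pivot [0.55529766 0.07830459 0.19578115] [262.86788503 144.50416035]
[(np.float64(0.716197235159311), 51, 0.018, -0.012), (np.float64(0.7141691999703418), 48, 0.018, -0.012), (np.float64(0.6928472272959743), 54, 0.018, -0.012), (np.float64(0.6882783882783883), 45, 0.018, -0.012), (np.float64(0.6625753660637381), 57, 0.018, -0.012), (np.float64(0.6604483007953724), 42, 0.018, -0.012)]
```

View pics/s9z.png

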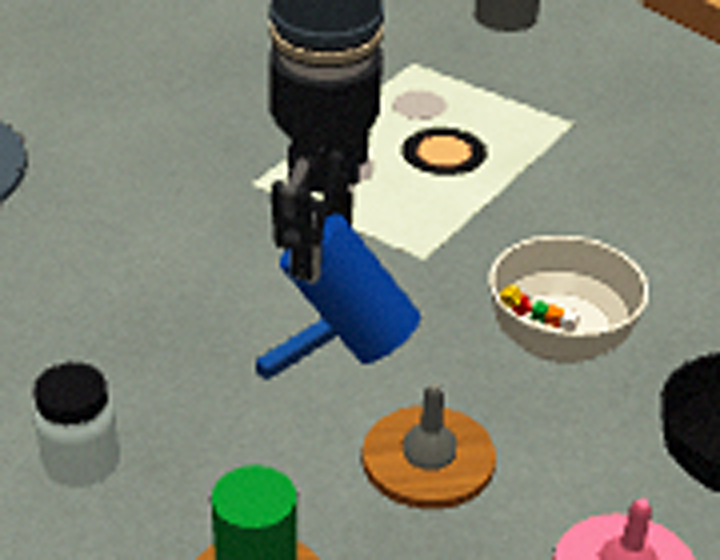

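```bash
cat > fit.py <<'E'
from h import *
from scipy.optimize import minimize
def fitcup(img,piv,fwd,x0=(50,.015,-.012,0),verbose=True):
    hsv=cv2.cvtColor(img,cv2.COLOR_BGR2HSV);m=cv2.inRange(hsv,(100,120,40),(130,255,255))
    pp=proj(SC,[piv])[0];x,y=int(pp[0]),int(pp[1])
    k=np.zeros_like(m);k[y-30:y+60,x-40:x+60]=m[y-30:y+60,x-40:x+60]
    k=cv2.morphologyEx(k,cv2.MORPH_OPEN,np.ones((9,9),np.uint8))
    B=cv2.resize(k//255,None,fx=4,fy=4,interpolation=cv2.INTER_NEAREST)
    # ignore gripper pixels (dark) 
    dk=((hsv[:,:,2]<60)).astype(np.uint8);dk=cv2.resize(dk,None,fx=4,fy=4,interpolation=cv2.INTER_NEAREST)
    e1=np.cross(fwd,[0,0,1]);t=np.linspace(0,2*np.pi,40)
    def cost(v):
        phi=np.radians(v[0]);a=np.cos(phi)*fwd+np.array([0,0,-np.sin(phi)]);e2=np.cross(a,e1);o=piv+[0,0,v[2]]-v[1]*a+v[3]*e1
        P=[o+L*a+.03*(np.cos(q)*e1+np.sin(q)*e2) for L in(0,.1) for q in t]
        I=np.zeros(B.shape,np.uint8);cv2.fillConvexPoly(I,cv2.convexHull(np.round(proj(SC,P)*4+1.5).astype(np.int32)),1)
        I=I&(1-dk);b=B&(1-dk)
        return 1-(I&b).sum()/(I|b).sum()+ 20*abs(v[3])*.1
    best=None
    for ph in (x0[0]-12,x0[0],x0[0]+12):
        s0=np.array([ph,*x0[1:]]);S=[s0]+[s0+d for d in np.diag([8,.006,.008,.004])]
        r=minimize(cost,s0,method="Nelder-Mead",options=dict(initial_simplex=S,xatol=1e-4,fatol=1e-5,maxiter=300))
        if best is None or r.fun<best.fun:best=r
    return best.x,best.fun
E
python3 - <<'E'
from fit import *
im=cv2.imread("pics/scene9.png");print(fitcup(im,np.array([.5553,.0783,.1958]),np.array([.8727,.4882,0])))
E
```

```text
(array([ 5.21006428e+01,  1.66676677e-02, -9.14071250e-03,  7.91589349e-08]), np.float64(0.2110917419929332))
```

```bash
python3 -m crank '[[0,0,-0.8,0],[0,0,-1.2,0],[0,0,-1.3,0],[0,0,-1.3,0],[0,0,-1.3,0],[0,0,-0.8,0],[0,0,-0.2,0],[0,0,0,0]]' 55 20; python3 -m crank '[[0.4,0.2,0,0],[0.5,0.3,0,0],[0.5,0.3,0,0],[0.5,0.3,0,0],[0.5,0.3,0,0],[0.5,0.2,0,0],[0.3,0.2,0,0],[0,0,0,0]]' 55 20;python3 - <<'E'
from plant import r
from h import *
f=r.grab_frame("scene");im=f["image"][:,:,::-1].copy();cv2.imwrite("pics/scene10.png",im)
s=r.read_state();M=R.from_rotvec(s["tcp_rot"]).as_matrix();print(s["t"],s["eef_pos"],M[:,0].round(3),s["contact_force"],s["gripper_width"])
cv2.imwrite("pics/s10z.png",cv2.resize(im[90:240,190:370],None,fx=4,fy=4,interpolation=cv2.INTER_CUBIC))
E
```

```text
t: 25.15
eef_pos: [0.5613, 0.0738, 0.2896]
tcp_rot: [-0.378, 1.562, 0.423]
contact_force: [0.5, 0.5, -0.3]
gripper_width: 0.0595
t: 26.15
eef_pos: [0.5935, 0.0921, 0.2894]
tcp_rot: [-0.378, 1.562, 0.424]
contact_force: [-0.5, -0.4, -0.5]
gripper_width: 0.0595
26.2 [0.59331631 0.0919148  0.28939729] [-0.035  0.021 -0.999] [ 0.2890485   0.07141964 -1.21177323] 0.05944504189723399
```

View pics/s10z.png

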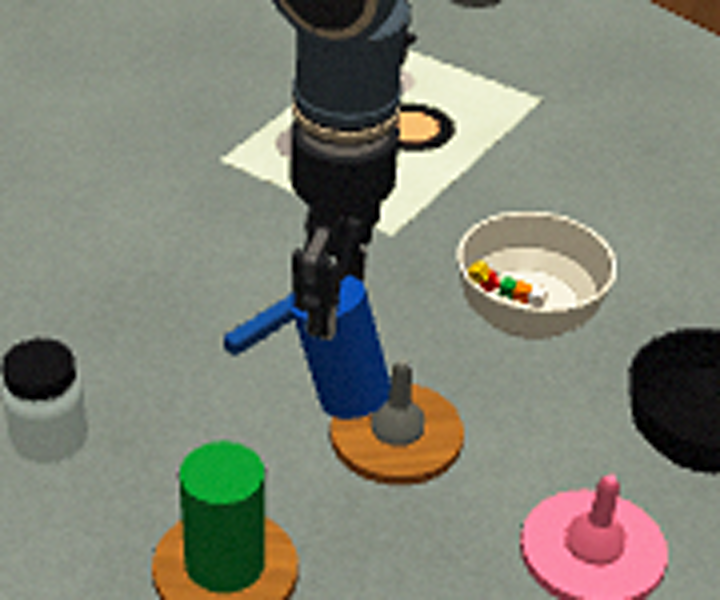

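```bash
python3 -m crank '[[0.2,0.1,0,0],[0.3,0.2,0,0],[0.3,0.2,0,0],[0.3,0.1,0,0],[0.2,0.1,0,0],[0,0,0,0],[0,0,0,0],[0,0,0,0]]' 55 20;python3 - <<'E'
from plant import r
from h import *
f=r.grab_frame("scene");im=f["image"][:,:,::-1].copy();cv2.imwrite("pics/scene11.png",im)
s=r.read_state();M=R.from_rotvec(s["tcp_rot"]).as_matrix();print(s["t"],s["eef_pos"],M[:,0].round(3),s["contact_force"],s["gripper_width"])
cv2.imwrite("pics/s11z.png",cv2.resize(im[140:215,230:330],None,fx=8,fy=8,interpolation=cv2.INTER_CUBIC))
from fit import fitcup
fwd=np.array([.8727,.4882,0])
print(fitcup(im,s["eef_pos"]+M[:,0]*.163,fwd,(82,.016,-.008,0)))
E
```

```text
t: 27.2
eef_pos: [0.606, 0.0985, 0.2918]
tcp_rot: [-0.379, 1.564, 0.422]
contact_force: [-7.1, -3.4, 14.8]
gripper_width: 0.0595
27.25 [0.60598938 0.09854822 0.29182524] [-0.036  0.019 -0.999] [-6.41074245 -3.412783   13.88354416] 0.059038240097508486
(array([ 8.64360450e+01,  1.86583340e-02, -9.63545313e-03,  1.16824492e-03]), np.float64(0.3362959188352537))
```

View pics/s11z.png

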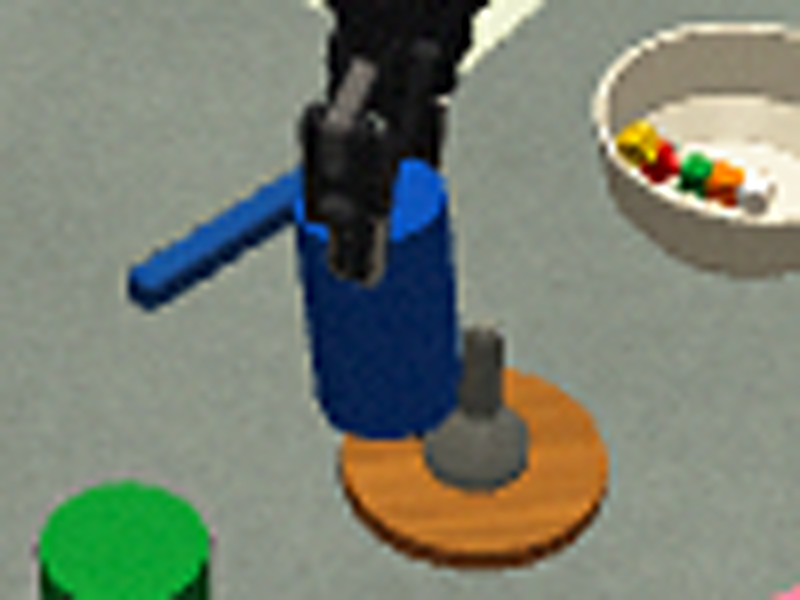

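```bash
python3 -m crank '[[-0.2,-0.1,0.5,0],[-0.1,-0.1,1.2,0],[0,0,1.5,0],[0,0,1.6,0],[0,0,1.6,0],[0,0,1.2,0],[0,0,0.4,0],[0,0,0,0]]' 55 20; python3 -m crank '[[0.4,0.2,0,0],[0.7,0.4,0,0],[0.8,0.4,0,0],[0.8,0.4,0,0],[0.7,0.4,0,0],[0.4,0.2,0,0],[0,0,0,0],[0,0,0,0]]' 55 20;python3 - <<'E'
from plant import r
from h import *
f=r.grab_frame("scene");im=f["image"][:,:,::-1].copy();cv2.imwrite("pics/scene12.png",im)
s=r.read_state();M=R.from_rotvec(s["tcp_rot"]).as_matrix();print(s["t"],s["eef_pos"],M[:,0].round(3),s["contact_force"],s["gripper_width"])
cv2.imwrite("pics/s12z.png",cv2.resize(im[100:200,240:350],None,fx=6,fy=6,interpolation=cv2.INTER_CUBIC))
for l in("cup","cup_rim"):
    for d in r.tip_of("scene",l)[:2]:print(l,d["confidence"],(np.array(d["location"])*[512,384]).round(1))
from fit import fitcup
fwd=np.array([.8727,.4882,0]);piv=s["eef_pos"]+M[:,0]*.163
print(fitcup(im,piv,fwd,(86,.016,-.008,0)))
f=r.grab_frame("top");im=f["image"][:,:,::-1].copy();cv2.imwrite("pics/t12z.png",cv2.resize(im[140:230,150:290],None,fx=5,fy=5,interpolation=cv2.INTER_CUBIC))
E
```

```text
t: 28.25
eef_pos: [0.6031, 0.0967, 0.3696]
tcp_rot: [-0.378, 1.562, 0.423]
contact_force: [0.3, -0.3, -0.3]
gripper_width: 0.0594
t: 29.25
eef_pos: [0.641, 0.1166, 0.3695]
tcp_rot: [-0.378, 1.563, 0.423]
contact_force: [0.4, -0.0, 0.1]
gripper_width: 0.0593
29.3 [0.64095927 0.11654979 0.36952716] [-0.035  0.02  -0.999] [-0.32213409  0.16421021 -0.30818664] 0.059158753591677354
cup 0.67 [287.3 146.6]
cup 0.63 [310.4 161.5]
cup_rim 0.73 [294.2 174.9]
cup_rim 0.4 [327.2 163. ]
(array([ 8.20484369e+01,  2.05159854e-02, -1.27860975e-02, -1.07511720e-07]), np.float64(0.31777381569177804))
```

View pics/s12z.png

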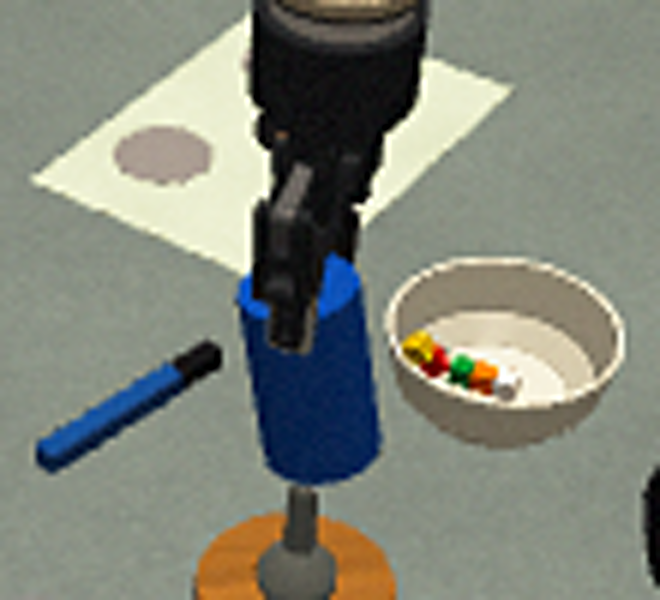

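View pics/t12z.png

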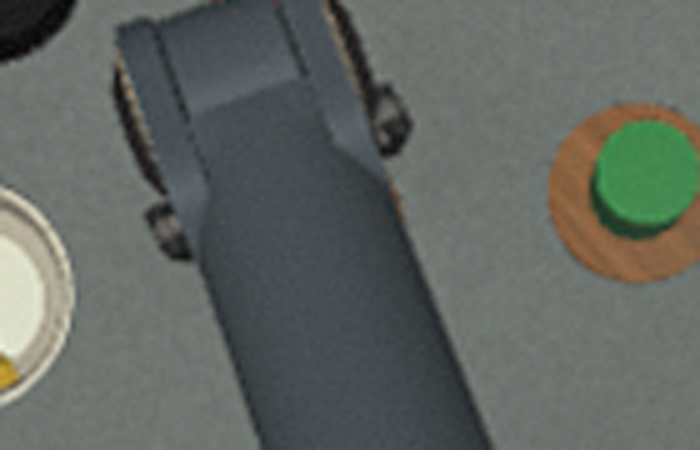

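```bash
cat > fit2.py <<'E'
from h import *
from scipy.optimize import minimize
def fit2(img,box,piv,fwd,dbg=None):
    # box: col0,row0,col1,row1; blue = B dominant
    f=img.astype(int);m=((f[:,:,0]-f[:,:,2]>25)&(f[:,:,0]-f[:,:,1]>20)).astype(np.uint8)
    k=np.zeros_like(m);x0,y0,x1,y1=box;k[y0:y1,x0:x1]=m[y0:y1,x0:x1];k=cv2.morphologyEx(k,cv2.MORPH_OPEN,np.ones((5,5),np.uint8))
    dk=((img.max(2)<75)&(m==0)).astype(np.uint8)
    up=lambda a:cv2.resize(a,None,fx=4,fy=4,interpolation=cv2.INTER_NEAREST)
    B=up(k);dk=up(dk);e1=np.cross(fwd,[0,0,1]);t=np.linspace(0,2*np.pi,40)
    def hull(v):
        a=np.array([0,0,-1.])+np.tan(np.radians(v[0]))*fwd+np.tan(np.radians(v[3]))*e1;a/=np.linalg.norm(a)
        u=np.cross(a,e1);u/=np.linalg.norm(u);w=np.cross(a,u)
        o=piv+[0,0,v[2]]+v[1]*fwd+v[4]*e1
        P=[o+(L-.018)*a+.03*(np.cos(q)*w+np.sin(q)*u) for L in(0,.1) for q in t]
        return cv2.convexHull(np.round(proj(SC,P)*4+1.5).astype(np.int32)),o,a
    def cost(v):
        I=np.zeros(B.shape,np.uint8);cv2.fillConvexPoly(I,hull(v)[0],1);I=I&(1-dk);b=B&(1-dk)
        return 1-(I&b).sum()/(I|b).sum()+.002*abs(v[3])+4*abs(v[4])+2*abs(v[1])
    best=None
    for p in(0,5,12):
        s0=np.array([p,0,-.01,0,0]);S=[s0]+[s0+d for d in np.diag([6,.004,.01,2,.003])]
        r=minimize(cost,s0,method="Nelder-Mead",options=dict(initial_simplex=S,xatol=1e-4,fatol=1e-5,maxiter=600))
        if best is None or r.fun<best.fun:best=r
    h,o,a=hull(best.x)
    if dbg:
        im=cv2.resize(img,None,fx=4,fy=4,interpolation=cv2.INTER_CUBIC);cv2.polylines(im,[h],True,(0,0,255),1);cv2.imwrite(dbg,im[y0*4-60:y1*4+60,x0*4-60:x1*4+60][:600,:800])
    return best.x.round(4),round(best.fun,4),"rim",(o+.082*a).round(4)
E
python3 - <<'E'
from fit2 import *
im=cv2.imread("pics/scene12.png");tx=np.array([-.035,.02,-.999]);piv=np.array([.64096,.11655,.36953])+tx*.163
print(piv,fit2(im,(276,138,308,190),piv,np.array([.8727,.4882,0]),"pics/f12.png"))
E
```

```text
[0.635255 0.11981  0.206693] (array([ 7.580e+00, -2.000e-04, -1.290e-02, -3.414e-01, -0.000e+00]), np.float64(0.1428), 'rim', array([0.6443, 0.1254, 0.1125]))
```

View pics/f12.png

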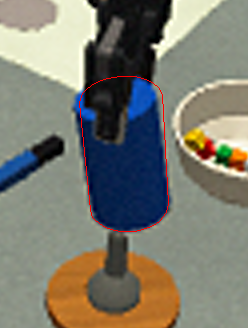

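```bash
python3 -m crank '[[0.1,0.1,-1.2,0],[0.1,0,-1.3,0],[0,0,-1.4,0],[0,0,-1.4,0],[0,0,-1.3,0],[0,0,-1,0],[0,0,-0.8,0],[0,0,-0.5,0]]' 55 20;python3 - <<'E'
from plant import r
from fit2 import *
f=r.grab_frame("scene");im=f["image"][:,:,::-1].copy();cv2.imwrite("pics/scene13.png",im)
s=r.read_state();M=R.from_rotvec(s["tcp_rot"]).as_matrix();print(s["t"],s["eef_pos"],M[:,0].round(3),s["contact_force"],s["gripper_width"])
piv=s["eef_pos"]+M[:,0]*.163;c=proj(SC,[piv])[0].astype(int);print(piv,c)
print(fit2(im,(c[0]-20,c[1]-10,c[0]+24,c[1]+50),piv,np.array([.8727,.4882,0]),"pics/f13.png"))
E
```

```text
t: 30.45
eef_pos: [0.643, 0.1178, 0.2801]
tcp_rot: [-0.378, 1.563, 0.424]
contact_force: [-0.1, -0.2, -0.1]
gripper_width: 0.0596
30.5 [0.64281146 0.11774077 0.27956247] [-0.037  0.02  -0.999] [-0.63486748 -0.11393918 -1.73596977] 0.05934825827531304
[0.63686184 0.12102988 0.1167043 ] [290 172]
(array([ 3.7077e+00, -1.8000e-03, -1.2200e-02, -3.3970e-01,  0.0000e+00]), np.float64(0.1663), 'rim', array([0.6397, 0.1232, 0.0227]))
```

View pics/f13.png

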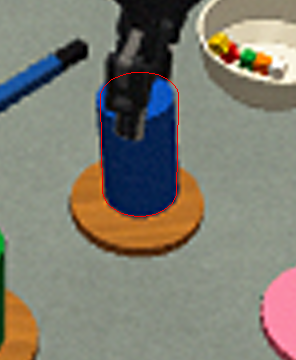

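```bash
python3 -m crank '[[0,0,-0.2,0],[0,0,-0.2,0],[0,0,-0.2,0],[0,0,-0.2,0],[0,0,-0.2,0],[0,0,-0.1,0],[0,0,0,0],[0,0,0,0]]' 55 20;python3 - <<'E'
from plant import r
from fit2 import *
f=r.grab_frame("scene");im=f["image"][:,:,::-1].copy();cv2.imwrite("pics/scene14.png",im)
s=r.read_state();M=R.from_rotvec(s["tcp_rot"]).as_matrix();print(s["t"],s["eef_pos"],M[:,0].round(3),s["contact_force"],s["gripper_width"])
piv=s["eef_pos"]+M[:,0]*.163;c=proj(SC,[piv])[0].astype(int)
print(fit2(im,(c[0]-20,c[1]-10,c[0]+24,c[1]+50),piv,np.array([.8727,.4882,0]),"pics/f14.png"))
E
```

```text
t: 31.5
eef_pos: [0.6446, 0.1189, 0.2722]
tcp_rot: [-0.377, 1.556, 0.424]
contact_force: [-0.4, 1.7, 8.8]
gripper_width: 0.0595
31.55 [0.64457883 0.11887565 0.27224498] [-0.029  0.023 -0.999] [0.67593557 0.78739306 8.35429438] 0.059608281840540164
(array([ 4.0950e-01, -1.0000e-03, -1.3900e-02, -1.1749e+00, -0.0000e+00]), np.float64(0.1688), 'rim', array([0.6387, 0.1239, 0.0135]))
```

View pics/f14.png

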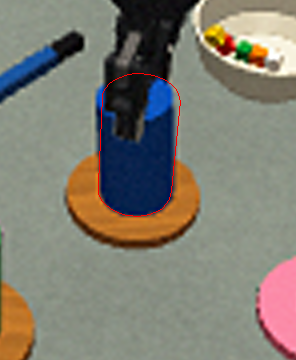

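```bash
python3 -m crank '[[0,0,-0.1,0],[0,0,-0.1,0],[0,0,0,0],[0,0,0,0],[0,0,0,0],[0,0,0,0],[0,0,0,0],[0,0,0,0]]' 55 20; python3 -m crank '[[0,0,0,0],[0,0,0,0],[0,0,0,0],[0,0,0,0],[0,0,0,0],[0,0,0,0],[0,0,0,0],[0,0,0,0]]' 76 20;python3 - <<'E'
from plant import r
from fit2 import *
f=r.grab_frame("scene");im=f["image"][:,:,::-1].copy();cv2.imwrite("pics/scene15.png",im)
s=r.read_state();M=R.from_rotvec(s["tcp_rot"]).as_matrix();print(s["t"],s["eef_pos"],M[:,0].round(3),s["contact_force"],s["gripper_width"])
piv=s["eef_pos"]+M[:,0]*.163;c=proj(SC,[piv])[0].astype(int)
print(fit2(im,(c[0]-20,c[1]-10,c[0]+24,c[1]+50),piv,np.array([.8727,.4882,0]),"pics/f15.png"))
E
```

```text
t: 32.55
eef_pos: [0.6454, 0.1194, 0.2717]
tcp_rot: [-0.376, 1.552, 0.424]
contact_force: [1.4, 2.6, 12.5]
gripper_width: 0.0591
t: 33.55
eef_pos: [0.6431, 0.1177, 0.2675]
tcp_rot: [-0.378, 1.562, 0.423]
contact_force: [-0.2, 0.1, -0.2]
gripper_width: 0.0649
33.6 [0.6431564  0.11771511 0.26750862] [-0.035  0.02  -0.999] [-0.14394012  0.76775164  0.28105133] 0.0646799005352799
(array([ 0.2645,  0.0048, -0.0111, -0.2421, -0.0004]), np.float64(0.0969), 'rim', array([0.6416, 0.1242, 0.0116]))
```

View pics/f15.png

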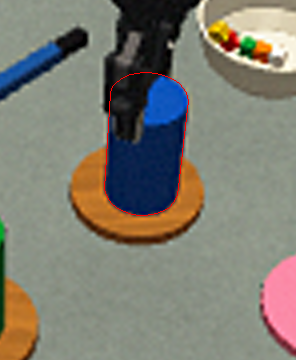

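```bash
python3 -m crank '[[0,0,0,0],[0,0,0,0],[0,0,0,0],[0,0,0.5,0],[0,0,1,0],[0,0,2,0],[0,0,3,0],[0,0,3,0]]' 100 20; python3 -m crank '[[-1,0,4,0],[-2,0,4,0],[-3,-1,3,0],[-4,-1,2,0],[-4,-1,1,0],[-3,-1,0,0],[0,0,0,0],[0,0,0,0]]' 100 20;python3 - <<'E'
from plant import r
from fit2 import *
f=r.grab_frame("scene");im=f["image"][:,:,::-1].copy();cv2.imwrite("pics/scene16.png",im)
s=r.read_state();print(s["t"],s["eef_pos"],s["contact_force"],s["gripper_width"])
piv=np.array([.6416,.1242,.105]);c=proj(SC,[piv])[0].astype(int)
print(fit2(im,(c[0]-20,c[1]-14,c[0]+24,c[1]+50),piv,np.array([.8727,.4882,0]),None))
cv2.imwrite("pics/s16.png",cv2.resize(im[100:290,170:440],None,fx=2.9,fy=2.9,interpolation=cv2.INTER_CUBIC))
f=r.grab_frame("top");cv2.imwrite("pics/t16.png",cv2.resize(f["image"][100:260,100:300,::-1],None,fx=3.7,fy=3.7,interpolation=cv2.INTER_CUBIC))
E
```

```text
t: 34.6
eef_pos: [0.6432, 0.1179, 0.3651]
tcp_rot: [-0.378, 1.561, 0.423]
contact_force: [0.5, -0.5, -0.5]
gripper_width: 0.0851
t: 35.6
eef_pos: [0.4733, 0.078, 0.5036]
tcp_rot: [-0.378, 1.56, 0.423]
contact_force: [-0.5, -0.4, 0.4]
gripper_width: 0.0856
35.65 [0.47360342 0.0779709  0.5032025 ] [ 0.50263608  0.17954783 -0.07338815] 0.08558816640414553
(array([-5.975e-01,  4.000e-04, -1.100e-02, -3.048e-01,  6.000e-04]), np.float64(0.0512), 'rim', array([0.6413, 0.1239, 0.0121]))
```

View pics/s16.png

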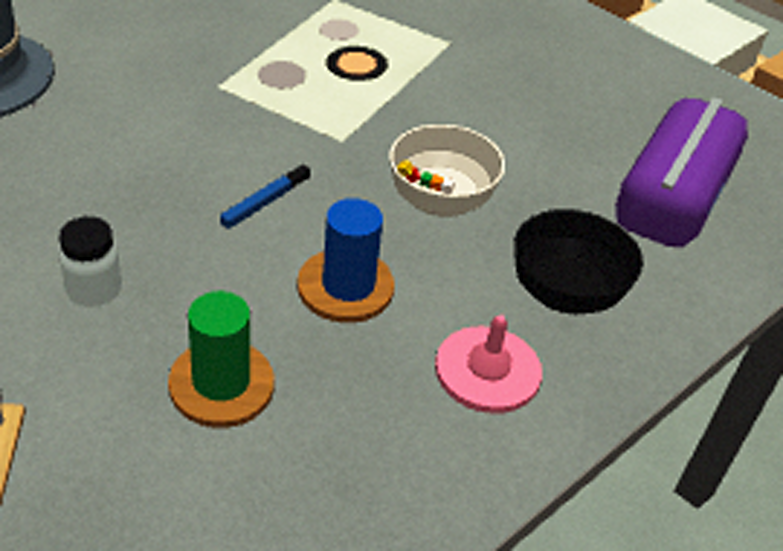

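View pics/t16.png

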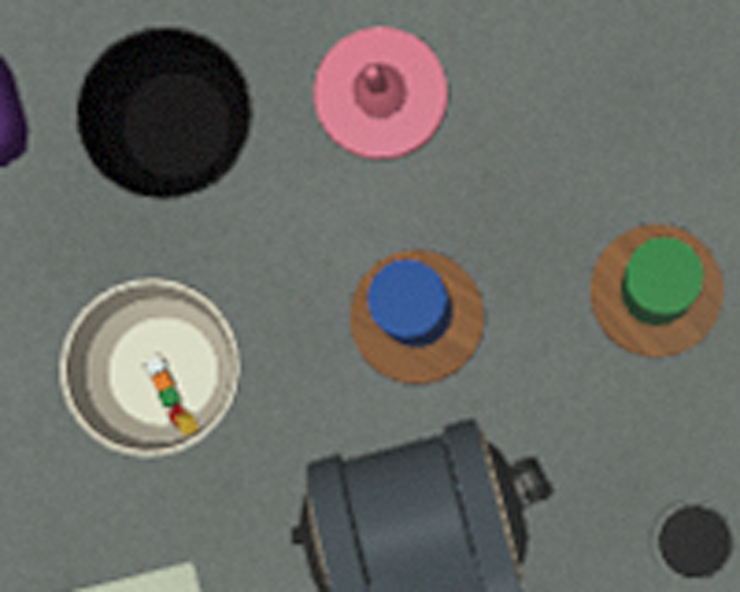

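Run:
```python
from h import *
b=atz(TOP,(100+150/3.7,100+368/3.7),.055)
for z in(.015,.025,.035):
    p=atz(TOP,(100+187/3.7,100+424/3.7),z);print(b.round(4),p.round(4),np.hypot(*(p-b)[:2]).round(4))
```

```text
[0.5902 0.3263 0.055 ] [0.5477 0.3042 0.015 ] 0.0478
[0.5902 0.3263 0.055 ] [0.5474 0.3022 0.025 ] 0.0491
[0.5902 0.3263 0.055 ] [0.547  0.3003 0.035 ] 0.0504
```

All beads are within 62 mm of the bowl's centre, and the cup is fully seated. Handing in.

```bash
python3 -c "
from plant import r
print(r.close_job())"
```

```text
the job is handed in; nothing more can be done
None
```

The blue cup is upside down on the free stand, all five beads are in the white bowl, and I handed the job in at about 36 s. The hand-in reports no verdict.

**How it went:**
- **Tilted tool:** My first moves, a test beyond the arm's reach, left the tool tilted by about 13°. I pushed against the reach limit again to bring it back to about 2–3°.
- **Pouring:** I gripped the cup near its bottom and carried it over the bowl. There I eased the grip until the mouth swung down and the beads fell in. I then gripped it again.
- **Turning upright:** I pushed the cup against the free stand's peg until it was nearly vertical, then lowered it over the peg and pressed it down lightly. At about 8 N of contact the rim measured about 1 mm above the disc. I then opened the fingers.

**Last checks:**
- **Cup:** The rim is at a height of 12.1 mm against 12 mm for the disc. It is about 4 mm off the peg's axis and less than 1° from vertical.
- **Beads:** All five are visible in the bowl. The outermost, the yellow one, lies against the wall about 50 mm from the bowl's centre; the limit is 62 mm.
- **Bowl and other objects:** The bowl measured within 2 mm of where it started. The green cup, jar and marker look untouched.
- **Gripper:** It is open and well clear, touching nothing.

**Checks that disagreed or fell short:**
- The bead network gave the same two low-confidence spots for all five beads, so I measured the yellow bead from the pictures instead.
- One early fit of the cup's tilt was thrown off by the blue marker, so I redid it with the marker masked out.

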